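# Load the headed stud: shim, cover, retaining bar

## Task

On the small bench fixture, slide the flat brass shim in from the open side so that its slot goes round the stud and it is fully home against the blue backstop; then slide the grey cover over the shim in the same way, under the stud's head, until it too is fully home. Finally swing the red retaining bar fully shut behind them, and leave the other things on the bench where they are.

Things in the scene. Friction and masses are not known exactly. Their poses are not given: they have to be found in the camera images.
- fixture: Fixed fixture; origin at the foot of its stud, bench height. +x (level): the way parts are slid home; +y left of that; z up. Steel stud 10 mm across, fixed round head 24 mm across from 25 to 35 mm up, so parts enter only from the side. Blue backstop 84 mm wide, 26 mm high, near face at x = +33 mm. Metal sheet underneath is flush with the bench. The approach side is clear but for the red bar.
- shim_home (a point): Point where shim_mid is when the shim is fully home: on the stud's axis, 6 mm above the bench; axes as the fixture's.
- cover_home (a point): Point where cover_mid is when the cover is fully home: at x = -4 mm, y = 0, 21 mm up in the fixture's frame; axes as the fixture's.
- bar_pivot (a point): Vertical pivot axis of the red bar, at x = -46, y = +46 mm in the fixture's frame; the point is 13 mm above the bench, half-way up the bar; its post is 20 mm across at most and 30 mm high.
- bar (a joint): Angle (rad) of the red bar, 80 mm long, 8 thick, 6 to 20 mm above the bench. 0 = shut on its stop: points along the fixture's -y, 2 mm behind the rear of the home cover. Grows as it opens, clockwise from above (pi/2: along the fixture's -x); starts about 2 rad open. Stays where left; about 1 N near its end moves it.
- bar_knob (a point): Black upright knob of the bar, 12 mm across, its top 46 mm above the bench, standing 74 mm from the pivot; the point is 31 mm above the bench.
- shim_mid (a point): Loose brass U-shaped shim flat on the bench, 64 mm long (x), 44 wide (y), 12 high, about 0.2 kg; the point is its centre. Its slot opens at its +x end, which leads, on the centre line: 14 mm wide, mouth flared to 28 mm, ending 8 mm behind the centre. The other end is a plain straight edge.
- cover_mid (a point): Centre of the loose grey cover, 21 mm above the bench. 72 mm long (x), 68 wide (y), 22 high, about 0.3 kg. +x end leads: open below, top slotted (14 mm, flared to 28). Inside 54 mm wide, 14 high: it passes over the shim; its rear wall reaches the bench, so the shim cannot go in after it. Black grip rib on top, 12 (x) by 40 (y) mm, 22 to 42 mm up, centred at x = -26 mm.
- mouse: Bystander: dark computer mouse, 99 x 56 x 41 mm; origin at the centre of its underside, z up.
- steel_cup: Bystander: turned steel cup with a red band, 60 mm across, 52 mm high; origin at the centre of its underside, z up.
- card_box: Bystander: small white card box, 55 x 85 x 32 mm; origin at the centre of its underside, z up.
- spool: Bystander: spool of solder wire with black flanges, 55 mm across, 38 mm high; origin at the centre of its underside, z up.
- shim: The same shim; origin at the centre of its underside, 6 mm below shim_mid, axes as there.
- cover: The same cover; origin on its underside, 4 mm ahead (+x) of and 21 mm below cover_mid, axes as there.
Mind the look-alikes: they are no part of the job. Of the things that look like the fixture, the larger one is meant.

How it is judged (in metres and radians):
On the way, in this order (a step that is already met when the one before it is completed fails the run):
1. the shim is round the stud, flat on the bench and home against the backstop (within 6 mm), the cover not yet there (horizontal distance between shim_mid and shim_home below 0.006 m and height (world z) of shim_mid below 0.01 m and angle between the x axis of shim_mid and the x axis of shim_home, either way round below 0.12 rad and horizontal distance between cover_mid and cover_home above 0.03 m), for 0.2 s.
2. the cover is over the shim, home (within 6 mm), with the shim still home (horizontal distance between shim_mid and shim_home below 0.006 m and height (world z) of shim_mid below 0.01 m and angle between the x axis of shim_mid and the x axis of shim_home, either way round below 0.12 rad and horizontal distance between cover_mid and cover_home below 0.006 m and height (world z) of cover_mid below 0.025 m and angle between the x axis of cover_mid and the x axis of cover_home, either way round below 0.12 rad), for 0.2 s.
At the end, for the whole second after the job is handed in: Shim and cover both lie on the bench, each within 6 mm and 0.12 rad of its home place round the stud, at rest, and the red bar is shut (joint below 0.10 rad) (all of step 2 and value of joint bar below 0.1 rad and velocity of joint bar below 0.05 rad/s and linear speed of each of shim, cover below 0.02 m/s); the robot touches nothing.
It fails at once if the mouse is moved more than 30 mm or tipped over (distance of mouse from where it was at the start of the episode above 0.03 m or angle between mouse's own z axis and vertical above 0.5 rad).
It fails at once if the steel cup is moved more than 30 mm or tipped over (distance of steel_cup from where it was at the start of the episode above 0.03 m or angle between steel_cup's own z axis and vertical above 0.5 rad).
It fails at once if the card box is moved more than 30 mm or tipped over (distance of card_box from where it was at the start of the episode above 0.03 m or angle between card_box's own z axis and vertical above 0.5 rad).
It fails at once if the spool is moved more than 30 mm or tipped over (distance of spool from where it was at the start of the episode above 0.03 m or angle between spool's own z axis and vertical above 0.5 rad).
It also fails if it takes over 72 s, if anything falls off the work surface, if the arm or the gripper's body presses on something with over 40 N, if the wrist force passes 120 N, or if a joint passes its speed limit or range.

## Robot

A 6-joint arm with a two-finger parallel gripper is mounted at the origin on a cart in front of the work surface, level with it; the furniture and walls round the work are solid. World frame = base frame: x ahead of the robot, y to its left, z up, the work surface at z = 0. Lengths are in m, angles in degrees, forces in N, time in s.
With the tool pointing down it reaches from about 0.375 to 0.75 m from the base axis. Payload 9 kg.
Tool frame: the origin (TCP) lies midway between the tips of the shut fingers; the grasp point (between the pads) lies 19 mm behind it; x points along the fingers, z is the direction in which the jaws open and shut, and the axes are right-handed (so a half turn about x gives the same grasp; the last joint's range is limited). The gripper opens to 85 mm and grips with 20 to 120 N. Pads are 22 mm wide; open, the fingers measure 114 mm over their backs; the gripper's body (76 mm by 85 mm) begins 54 mm behind the grasp point. The pads swing forward as they close: fully open they stand 13 mm farther back than shut.
Start: joints at [-12.473, 5.964, 5.575, 89.605, 0, 77.527], TCP at [0.6, 0, 0.231] pointing down, gripper open.
Joint ranges: [-171.21, 171.21], [-48.23, 106.86], [-62.78, 66.21], [-105.2, 120.99], [-86.42, 89.51], [-180, 180]. Speed limits (degrees/s): [127.2, 127.2, 147.25, 180, 180, 180].

## Interface

Orientations are given as a 3x3 rotation matrix whose columns are the frame's x, y, z axes.
In Python, from rig import robot, imaging gives the robot as it stands.
- The arm moves only by the tool carry_out, never from a script. Its argument "targets" is a list of rows, each a list of 7 numbers: the turn, a rotation vector about the tool's x, y, z each as a share of 180 degrees, from -1 to 1, then the shift along the tool's x, y, z each as a share of 250 mm, from -1 to 1, then the opening, from -1 (shut) to 1 (fully open). In form: [[wx, wy, wz, x, y, z, gripper], ...]. A call has 1 to 10 rows; each row is the pose to reach, as a shift and turn from the pose measured when the call began, along the tool's axes at that moment, turning the shorter way round; what a row does not reach only later rows make up. A row lasts 1/12 s, in which the tool goes at most 41.7 mm and 7.16 degrees, less where a joint would pass 70% of its speed; a pose out of reach is approached as far as the arm can. A call with a number of a shift or a turn outside -1 to 1 is refused whole. A call with a gripper value outside its range is refused whole. The fingers move at their own pace and stop on an object; "grip_force" is the grip in N (left out, the last holds). Time passes only in rows, so rows that repeat a pose let the fingers close. It gives the time, the measured TCP pose, the force and the opening at its end, in the units of the state.
- robot.get_obs(): the state, without advancing time (a new reading comes with each control period).
- imaging.grab_frame(name): name is "scene" or "side" or "wrist"; returns a dict with "color" (384x512x3 uint8, blue, green, red), "fx", "fy", "cx", "cy" (pixels), "origin" and "orientation" of the camera in the world. Camera axes: x right, y up, looking along -z (the intrinsics and any distortion apply to the point x, -y, -z); pixel columns grow to the right and rows downward; lengths in m; the calibration is good to about 2 mm. A picture is of the moment at which its call begins. There is no depth.
- robot.hand_in(): hands the job in, once; it reports no verdict.
The state is a dict: "time_s": time; "joint_pos": joint angles; "joint_vel": joint speeds; "effort": joint torques, N m; "tcp_pos": TCP position; "eef_rot": TCP orientation; "ft_force": force on the tool from outside, world axes, zero at the start; "wrist_torque": the same for the moment, N m; "gripper_width": finger opening in m.
Only numpy, scipy, OpenCV 4.12 (cv2) and the standard library are available. Lean on these libraries where they do the work, as an engineer would, in place of code of your own. Each camera call takes 0.05 s, during which the arm holds its last target.

## Working session

There is one attempt and no reset: what is moved stays moved. The work goes in short steps, Python scripts to look and compute and a tool call to move; the robot and the scene stay as the last step left them, time stands still between calls to the robot, and variables do not carry over. Pictures are saved under pics/ and viewed, and the job is handed in when it is done.

Besides the shell and the picture viewer there is one more tool, called after "Request:" as name([rows], argument=value, ...), one row to a line, values as JSON. carry_out: Moves the arm, as the interface text tells. Its arguments: {"type":"object","properties":{"targets":{"type":"array","items":{"type":"array","items":{"type":"number"}}},"grip_force":{"type":"number"}},"required":["targets"]}

```bash
ls; mkdir -p pics; cat > h.py <<'E'
import numpy as np, cv2, sys
from rig import robot, imaging
def grab(n, f):
    d=imaging.grab_frame(n); cv2.imwrite('pics/'+f,d['color']); 
    import pickle; pickle.dump(d,open('pics/'+f+'.pkl','wb')); return d
def load(f):
    import pickle; return pickle.load(open('pics/'+f+'.pkl','rb'))
def crop(f,x0,y0,x1,y1,s,out):
    im=cv2.imread('pics/'+f)[y0:y1,x0:x1]; cv2.imwrite('pics/'+out,cv2.resize(im,None,fx=s,fy=s,interpolation=cv2.INTER_CUBIC))
def ray(d,u,v):
    K=np.array([[d['fx'],0,d['cx']],[0,d['fy'],d['cy']],[0,0,1.]])
    dist=d.get('distortion',d.get('dist'))
    p=cv2.undistortPoints(np.array([[[u,v]]],float),K,None if dist is None else np.array(dist,float))[0,0]
    c=np.array([p[0],-p[1],-1.]); return np.array(d['origin']),np.array(d['orientation'])@c
def px2w(d,u,v,z):
    o,r=ray(d,u,v); return o+r*(z-o[2])/r[2]
def w2px(d,p):
    c=np.array(d['orientation']).T@(np.array(p,float)-d['origin']); 
    K=np.array([[d['fx'],0,d['cx']],[0,d['fy'],d['cy']],[0,0,1.]])
    dist=d.get('distortion',d.get('dist'))
    return cv2.projectPoints(np.array([[c[0],-c[1],-c[2]]]),np.zeros(3),np.zeros(3),K,None if dist is None else np.array(dist,float))[0][0,0]
E
python3 - <<'E'
from h import *
for n in ['scene','side','wrist']:
    d=grab(n,n+'0.png'); print({k:(v if k!='color' else v.shape) for k,v in d.items()})
print(robot.get_obs())
E
```

```text
pics
{'color': (384, 512, 3), 'fx': 362.2597337758168, 'fy': 362.2597337758168, 'cx': 261.5081948255261, 'cy': 193.1307007794301, 'origin': array([ 0.00783916, -0.67956843,  0.55412272]), 'orientation': array([[ 0.76501677,  0.32151025, -0.55801479],
       [-0.64393024,  0.39554034, -0.65490587],
       [ 0.01015841,  0.86033656,  0.50962516]])}
{'color': (384, 512, 3), 'fx': 435.2062681932607, 'fy': 435.2062681932607, 'cx': 260.61587013654497, 'cy': 195.83656568677284, 'origin': array([-0.02065618,  1.19085462,  0.646704  ]), 'orientation': array([[-0.90565302,  0.18170845, -0.3831118 ],
       [-0.42373777, -0.3549124 ,  0.83335676],
       [ 0.01545684,  0.917071  ,  0.39842422]])}
{'color': (384, 512, 3), 'fx': 294.81486017358475, 'fy': 294.81486017358475, 'cx': 254.22421685084282, 'cy': 194.04386724958684, 'origin': array([0.59943429, 0.08319362, 0.37367031]), 'orientation': array([[ 9.99998397e-01, -1.65921534e-03,  6.73209911e-04],
       [ 1.35228327e-03,  9.46246443e-01,  3.23443720e-01],
       [-1.17368527e-03, -3.23442291e-01,  9.46247170e-01]])}
{'time_s': 0.15, 'joint_pos': array([-1.24744866e+01,  5.99100371e+00,  5.53917473e+00,  8.96047492e+01,
       -2.13078197e-03,  7.75273534e+01]), 'joint_vel': array([-0.02487839,  0.00939267,  0.13931569, -0.00813864, -0.10050111,
       -0.01253954]), 'effort': array([ 3.56894714e-03, -5.57353413e+01,  5.04006886e+01,  1.24952567e-02,
       -2.60494489e-04,  1.42527287e-05]), 'tcp_pos': array([5.99755829e-01, 3.94822195e-05, 2.30716519e-01]), 'eef_rot': array([[-9.72196969e-04,  3.21803234e-05,  9.99999527e-01],
       [ 1.76988394e-04,  9.99999984e-01, -3.20082704e-05],
       [-9.99999512e-01,  1.76957192e-04, -9.72202649e-04]]), 'ft_force': array([ 0.02640413, -0.75287567,  0.66655349]), 'wrist_torque': array([-0.02946188,  0.01100575, -0.02781013]), 'gripper_width': 0.08566178901954359}
```

View pics/scene0.png

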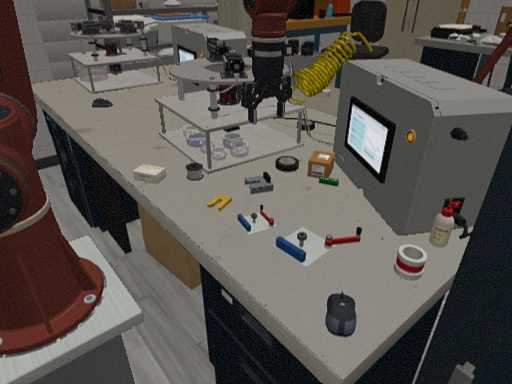

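View pics/side0.png

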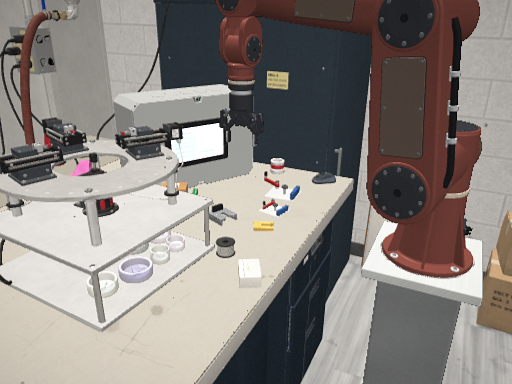

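View pics/wrist0.png

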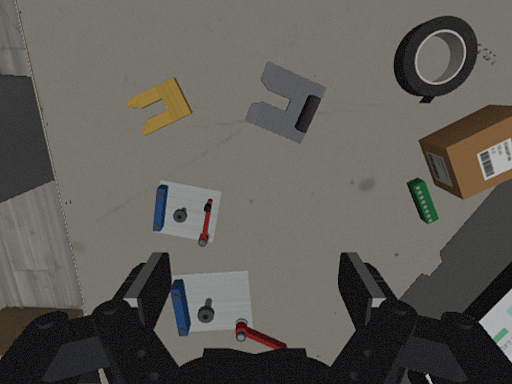

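The scene has two fixture-like units on white sheets. The wrist view shows the small one at about (185,210) and the larger at about (210,300). The larger one is meant. Its blue backstop is on the left and its red bar is open with the pivot near (240,327). The yellow shim is at (160,105) and the grey cover at (287,102). I'll enlarge each of these to confirm and measure.

```bash
python3 - <<'E'
from h import *
crop('wrist0.png',150,170,310,360,4,'w0_fix.png')
crop('wrist0.png',115,55,335,150,3.6,'w0_parts.png')
crop('scene0.png',200,160,380,275,4,'s0.png')
E
```

```text
(no output)
```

View pics/w0_fix.png

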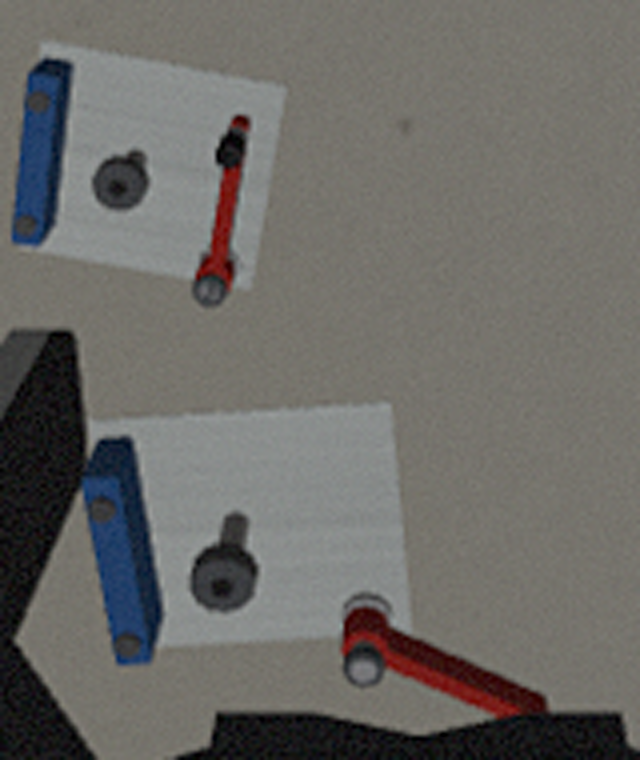

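View pics/w0_parts.png

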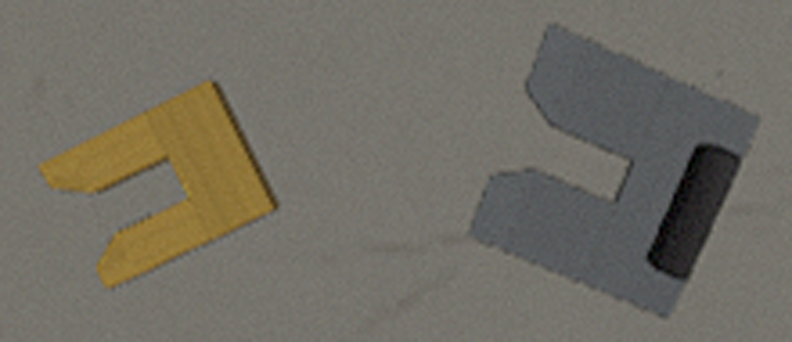

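View pics/s0.png

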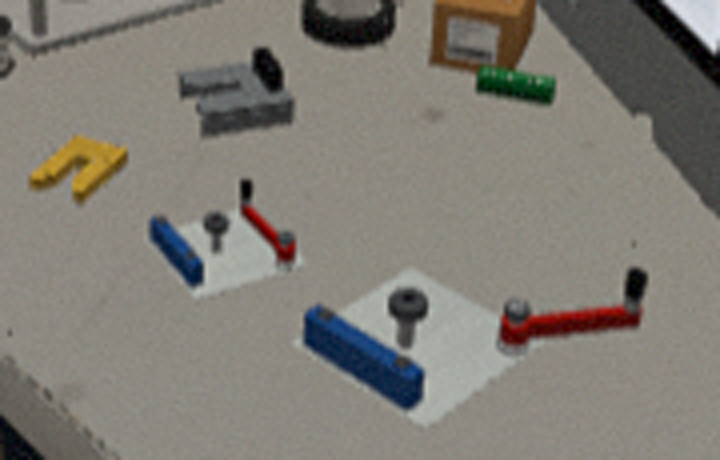

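```bash
python3 - <<'E'
from h import *
d=load('wrist0.png')
def P(c,x0,y0,s,z): return px2w(d,x0+(c[0]+.5)/s-.5,y0+(c[1]+.5)/s-.5,z)
def F(c,z): return P(c,150,170,4,z)
def G(c,z): return P(c,115,55,3.6,z)
r=lambda a:np.round(np.array(a)*1000,1)
print('head',r(F((223,578),.035)),'foot',r(F((236,516),.025)))
bs=[F((101,480),.026),F((86,482),.026),F((119,662),.026),F((152,657),.026),F((160,615),.026)]
print('backstop',r(bs))
sh=[F((90,422),0),F((390,403),0),F((412,632),0)]
print('sheet',r(sh), [np.degrees(np.arctan2(*(a-b)[1::-1])) for a,b in [(sh[0],sh[1]),(sh[2],sh[1])]])
print('pivot',r(F((363,664),.030)), 'small head',r(F((120,182),.02)))
s=[G(c,.012) for c in [(40,168),(213,82),(277,208),(108,287)]]
print('shim',r(s),[r(np.linalg.norm(s[i]-s[i-1])) for i in range(4)], r(np.mean(s,0)))
a=(s[0]+s[3]-s[1]-s[2]);print(np.degrees(np.arctan2(a[1],a[0])))
s=[G(c,.022) for c in [(552,22),(760,118),(668,318),(472,232)]]
print('cover',r(s),[r(np.linalg.norm(s[i]-s[i-1])) for i in range(4)], r(np.mean(s,0)))
a=(s[0]+s[3]-s[1]-s[2]);print(np.degrees(np.arctan2(a[1],a[0])))
s=[G(c,.042) for c in [(703,147),(738,153),(687,277),(651,267)]]
print('rib',r(s),r(np.mean(s,0)))
E
```

```text
head [ 530.5 -211.7   35. ] foot [ 534.5 -193.3   25. ]
backstop [[ 488.1 -177.5   26. ]
 [ 482.8 -178.3   26. ]
 [ 487.9 -258.1   26. ]
 [ 500.4 -255.7   26. ]
 [ 504.7 -236.3   26. ]]
sheet [[ 477.9 -171.5    0. ]
 [ 588.9 -163.1    0. ]
 [ 596.9 -268.3    0. ]] [np.float64(-175.68130549920576), np.float64(-85.62886534426191)]
pivot [ 579.1 -254.9   30. ] small head [502.2 -66.8  20. ]
shim [[448.6  74.1  12. ]
 [507.1 100.2  12. ]
 [524.8  61.6  12. ]
 [466.1  35.8  12. ]] [np.float64(42.1), np.float64(64.1), np.float64(42.4), np.float64(64.1)] [486.7  67.9  12. ]
-156.12241923376257
cover [[614.  116.8  22. ]
 [679.2  89.5  22. ]
 [653.8  27.3  22. ]
 [589.2  54.9  22. ]] [np.float64(66.7), np.float64(70.7), np.float64(67.2), np.float64(70.2)] [634.1  72.1  22. ]
157.09827661209886
rib [[658.5  81.1  42. ]
 [669.   79.4  42. ]
 [655.9  43.1  42. ]
 [644.7  46.1  42. ]] [657.   62.4  42. ]
```

Checks agree with the given sizes:
- **Fixture:** the stud is at (530.5, -211.7) mm and the slide direction is -175.7°. The predicted pivot is within 1 mm of the measured one.
- **Parts:** the shim measures about 42×64 mm and the cover about 67×70.5 mm.

I'll write a target-to-row helper and go over the shim.

```bash
cat >> h.py <<'E'
from scipy.spatial.transform import Rotation as R
TH=np.radians(-175.7); ST=np.array([.5305,-.2117])
def fx(x,y,z):  # fixture mm -> world m
    c,s=np.cos(TH),np.sin(TH); return np.array([ST[0]+(c*x-s*y)/1e3,ST[1]+(s*x+c*y)/1e3,z/1e3])
def tofx(p):
    c,s=np.cos(TH),np.sin(TH); q=(np.array(p[:2])-ST)*1e3; return np.array([c*q[0]+s*q[1],-s*q[0]+c*q[1]])
def row(p,yaw,o=None):
    "target tcp p (m), jaw axis heading yaw (deg), tool down"
    o=o or robot.get_obs(); T=np.array(o['eef_rot'])
    y=np.radians(yaw); x=np.array([0,0,-1.]); z=np.array([np.cos(y),np.sin(y),0]); D=np.c_[x,np.cross(z,x),z]
    w=R.from_matrix(T.T@D).as_rotvec()/np.pi; t=T.T@(np.array(p)-o['tcp_pos'])/.25
    dt=np.linalg.norm(t)*250; 
    print('row',np.round(np.r_[w,t],4).tolist(),'dist mm',round(dt,1),'deg',round(np.linalg.norm(w)*180,1),'rows>=',int(np.ceil(max(dt/41.7,np.linalg.norm(w)*180/7.16))))
def st():
    o=robot.get_obs(); print('t',o['time_s'],'tcp',np.round(o['tcp_pos']*1e3,1),'yaw',np.round(np.degrees(np.arctan2(o['eef_rot'][1,2],o['eef_rot'][0,2])),1),'tilt',np.round(o['eef_rot'][2],3),'f',np.round(o['ft_force'],1),'w',round(o['gripper_width']*1e3,1),'fx',np.round(tofx(o['tcp_pos']),1)); return o
E
python3 - <<'E'
from h import *
row([.505,.076,.12],113.9)
E
```

```text
row [-0.6328, -0.0001, -0.0003, 0.4433, 0.3038, -0.3786] dist mm 164.3 deg 113.9 rows>= 16
```

Request:
carry_out([
  [-0.633,0,0,0.443,0.304,-0.379,1],
  [-0.633,0,0,0.443,0.304,-0.379,1],
  [-0.633,0,0,0.443,0.304,-0.379,1],
  [-0.633,0,0,0.443,0.304,-0.379,1],
  [-0.633,0,0,0.443,0.304,-0.379,1],
  [-0.633,0,0,0.443,0.304,-0.379,1],
  [-0.633,0,0,0.443,0.304,-0.379,1],
  [-0.633,0,0,0.443,0.304,-0.379,1],
  [-0.633,0,0,0.443,0.304,-0.379,1],
  [-0.633,0,0,0.443,0.304,-0.379,1],
])

```text
time_s: 0.98
tcp_pos: [0.5046, 0.0761, 0.1198]
eef_rot: [[-0.001, -0.951, 0.309], [0.0, 0.309, 0.951], [-1.0, 0.001, 0.0]]
ft_force: [-0.1, 0.3, 0.7]
gripper_width: 0.0855
```

```bash
python3 - <<'E'
from h import *
st();row([.505,.076,.12],113.9)
E
```

```text
t 0.9833 tcp [504.6  76.1 119.8] yaw 72.0 tilt [-1.     0.001  0.   ] f [-0.1  0.3  0.7] w 85.5 fx [   4.2 -289. ]
row [-0.2329, 0.0002, -0.0003, -0.0008, -0.0015, -0.0001] dist mm 0.4 deg 41.9 rows>= 6
```

Request:
carry_out([
  [-0.233,0,0,0,-0.0015,0,1],
  [-0.233,0,0,0,-0.0015,0,1],
  [-0.233,0,0,0,-0.0015,0,1],
  [-0.233,0,0,0,-0.0015,0,1],
  [-0.233,0,0,0,-0.0015,0,1],
  [-0.233,0,0,0,-0.0015,0,1],
  [-0.233,0,0,0,-0.0015,0,1],
  [-0.233,0,0,0,-0.0015,0,1],
])

```text
time_s: 1.65
tcp_pos: [0.5049, 0.076, 0.1196]
eef_rot: [[-0.001, -0.916, -0.402], [0.0, -0.402, 0.916], [-1.0, 0.001, 0.001]]
ft_force: [-0.8, 0.0, 0.0]
gripper_width: 0.0852
```

```bash
python3 - <<'E'
from h import *
d=grab('wrist','w1.png');o=st();row([.505,.076,.002],113.9)
cv2.imwrite('pics/w1b.png',cv2.resize(d['color'],(800,600)))
E
```

```text
t 1.7 tcp [504.9  76.  119.7] yaw 113.7 tilt [-1.     0.001  0.001] f [0.5 0.1 0.4] w 85.4 fx [   3.9 -288.8]
row [-0.0012, 0.0003, -0.0003, 0.4707, -0.0007, -0.0007] dist mm 117.7 deg 0.2 rows>= 3
```

View pics/w1b.png

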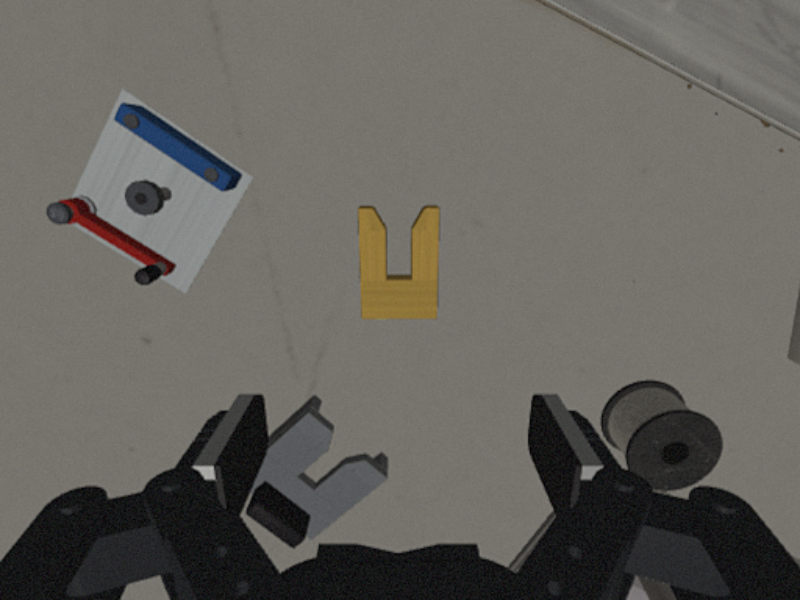

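The shim at (400,262) is square and centred between the fingers. I'll check its pose here, and the spool's clearance (spool at about (675,430)).

```bash
python3 - <<'E'
from h import *
d=load('w1.png');k=.64
s=[px2w(d,u*k-.2,v*k-.2,.012) for u,v in [(360,207),(439,207),(438,319),(361,319)]]
print(np.round(np.array(s)*1e3,1),np.mean(s,0)*1e3)
a=s[0]+s[1]-s[2]-s[3];print(np.degrees(np.arctan2(a[1],a[0])))
print('spool',px2w(d,668*k,430*k,.030)*1e3, px2w(d,643*k,420*k,.038)*1e3)
g=np.array([505,76])/1e3; j=np.array([np.cos(np.radians(113.9)),np.sin(np.radians(113.9))])
print('finger ends',(g+j*.057)*1e3,(g-j*.057)*1e3)
E
```

```text
[[464.4  36.3  12. ]
 [447.3  75.1  12. ]
 [505.6 102.2  12. ]
 [523.7  61.2  12. ]] [485.24659413  68.7345836   12.        ]
-156.1316663987694
spool [508.73920505 252.46059164  30.        ] [506.13245655 228.4735422   38.        ]
finger ends [481.90692955 128.11247545] [528.09307045  23.88752455]
```

Request:
carry_out([
  [0,0,0,0.15,0,0,1],
  [0,0,0,0.3,0,0,1],
  [0,0,0,0.4,0,0,0.6],
  [0,0,0,0.468,0,0,0.4],
  [0,0,0,0.468,0,0,0.4],
  [0,0,0,0.468,0,0,0.2],
  [0,0,0,0.468,0,0,0],
  [0,0,0,0.468,0,0,-0.3],
  [0,0,0,0.468,0,0,-0.3],
  [0,0,0,0.468,0,0,-0.3],
], grip_force=35)

```text
time_s: 2.53
tcp_pos: [0.5059, 0.076, 0.0041]
eef_rot: [[0.001, -0.916, -0.401], [0.0, -0.401, 0.916], [-1.0, -0.001, -0.0]]
ft_force: [-0.0, 0.7, 4.1]
gripper_width: 0.0429
```

```bash
python3 - <<'E'
from h import *
d=grab('wrist','w2.png');o=st()
cv2.imwrite('pics/w2b.png',cv2.resize(d['color'],(800,600)))
E
```

```text
t 2.5833 tcp [505.9  76.    4.1] yaw 113.7 tilt [-1.    -0.001 -0.   ] f [-0.8  0.3  5.9] w 42.3 fx [   3.  -288.7]
```

View pics/w2b.png

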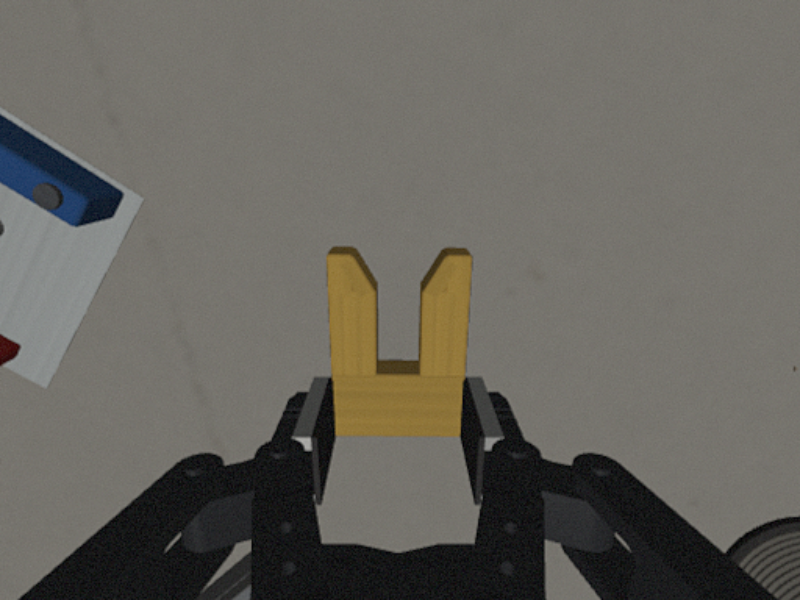

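Shim gripped: opening is 42–43 mm, with a pad on each side of the web. Lift it and carry it to behind the fixture.

```bash
python3 - <<'E'
from h import *
o=st(); p=o['tcp_pos'].copy(); 
row(p+[0,0,.08],113.7); q=fx(-91,0,84); print(q); row(q,94.3); q2=fx(-91,0,5); row(q2,94.3)
E
```

```text
t 2.5833 tcp [505.9  76.    4.1] yaw 113.7 tilt [-1.    -0.001 -0.   ] f [-0.8  0.3  5.9] w 42.3 fx [   3.  -288.7]
row [-0.0002, -0.0001, 0.0004, -0.32, -0.0004, -0.0001] dist mm 80.0 deg 0.1 rows>= 2
[ 0.62124385 -0.20487694  0.084     ]
row [0.1076, 0.0, 0.0004, -0.3195, 0.0282, -1.2143] dist mm 314.0 deg 19.4 rows>= 8
row [0.1076, 0.0, 0.0004, -0.0035, 0.0285, -1.2142] dist mm 303.6 deg 19.4 rows>= 8
```

Request:
carry_out([
  [0,0,0,-0.12,0,0,-0.3],
  [0,0,0,-0.26,0,0,-0.3],
  [0,0,0,-0.32,0,0,-0.3],
  [0.03,0,0,-0.32,0.005,-0.1,-0.3],
  [0.06,0,0,-0.32,0.01,-0.22,-0.3],
  [0.08,0,0,-0.32,0.015,-0.35,-0.3],
  [0.108,0,0,-0.32,0.02,-0.48,-0.3],
  [0.108,0,0,-0.32,0.025,-0.62,-0.3],
  [0.108,0,0,-0.32,0.028,-0.76,-0.3],
  [0.108,0,0,-0.32,0.028,-0.9,-0.3],
])

```text
time_s: 3.42
tcp_pos: [0.59, -0.1346, 0.0841]
eef_rot: [[0.001, -0.997, -0.073], [0.0, -0.073, 0.997], [-1.0, -0.001, 0.0]]
ft_force: [1.0, 1.0, -2.7]
gripper_width: 0.0425
```

```bash
python3 - <<'E'
from h import *
o=st()
row(fx(-91,0,84),94.3);row(fx(-91,0,30),94.3)
E
```

```text
t 3.4167 tcp [ 590.  -134.6   84.1] yaw 94.2 tilt [-1.    -0.001  0.   ] f [ 1.   1.  -2.7] w 42.5 fx [-65.1 -72.5]
row [-0.0005, 0.0001, 0.0003, 0.0004, -0.1042, -0.2897] dist mm 77.0 deg 0.1 rows>= 2
row [-0.0005, 0.0001, 0.0003, 0.2164, -0.1039, -0.2897] dist mm 94.1 deg 0.1 rows>= 3
```

Request:
carry_out([
  [0,0,0,0,-0.05,-0.1,-0.3],
  [0,0,0,0,-0.08,-0.2,-0.3],
  [0,0,0,0,-0.104,-0.29,-0.3],
  [0,0,0,0,-0.104,-0.29,-0.3],
  [0,0,0,0,-0.104,-0.29,-0.3],
])

```text
time_s: 3.83
tcp_pos: [0.621, -0.2059, 0.0836]
eef_rot: [[0.0, -0.997, -0.072], [0.001, -0.072, 0.997], [-1.0, -0.0, 0.001]]
ft_force: [-0.1, 0.8, -2.5]
gripper_width: 0.0428
```

```bash
python3 - <<'E'
from h import *
d=grab('wrist','w3.png');o=st()
cv2.imwrite('pics/w3b.png',cv2.resize(d['color'],(800,600)))
E
```

```text
t 3.8833 tcp [ 620.8 -204.8   83.7] yaw 94.2 tilt [-1.    -0.     0.001] f [-0.   0.6 -3. ] w 42.8 fx [-90.6  -0.1]
```

View pics/w3b.png

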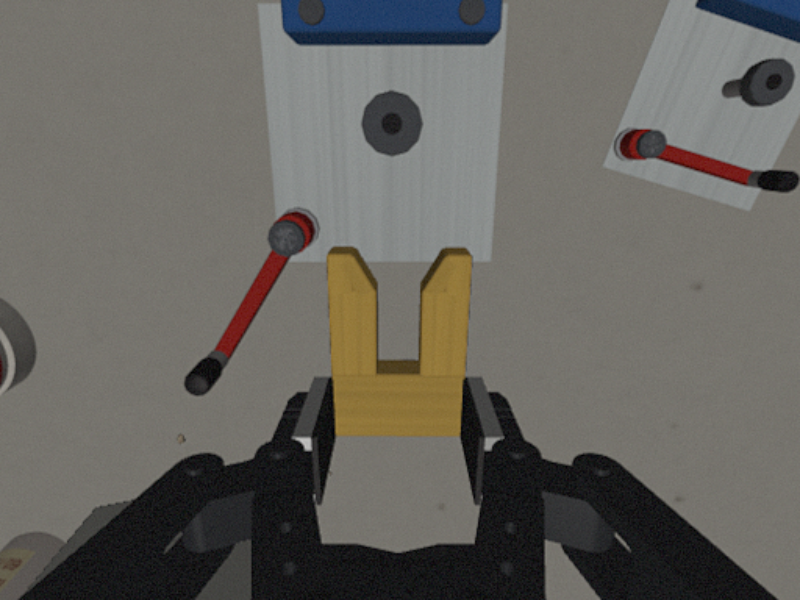

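The shim is held square behind the fixture, with the stud head at (392,124) and the backstop's near face along row 43. I'll refine the fixture pose from this view.

```bash
python3 - <<'E'
from h import *
d=load('w3.png');k=.64
W=lambda u,v,z: px2w(d,u*k-.18,v*k-.18,z)
print('head',W(392,123,.035)*1e3, tofx(W(392,123,.035)))
a,b=W(298,43,.0),W(490,43,.0);print('sheet edge',tofx(W(320,262,0)),tofx(W(491,262,0)))
sl,sr=[W(259,4,0),W(276,243,0)],[W(507,4,0),W(491,262,0)]
for p,q in (sl,sr): print('side',tofx(p),tofx(q),np.degrees(np.arctan2(*(p-q)[1::-1])))
print('bolts',tofx(W(312,10,.026)),tofx(W(471,10,.026)))
print('bs bottom',tofx(W(298,43,0)),tofx(W(490,44,0)))
print('pivot',tofx(W(287,238,.030)),'knob',tofx(W(202,378,.046)))
print('shim front',tofx(W(340,247,.09)),tofx(W(458,248,.09)))
E
```

```text
head [ 529.10849612 -214.93642119   35.        ] [1.63024972 3.12297791]
sheet edge [-62.1410463   40.16750107] [-62.33604092 -46.11207891]
side [50.38936147 59.73411028] [-52.3980433   61.50656827] -176.68790604011411
side [ 50.21480076 -45.72575721] [-62.33604092 -46.11207891] -175.50333762331
bolts [41.8589423  33.20167147] [ 41.758784  -26.8765251]
bs bottom [35.68153885 44.21538291] [ 35.15041888 -39.44573526]
pivot [-44.17053959  48.60772602] knob [-102.92785602   86.96734122]
shim front [-35.4702972   18.42965039] [-35.85466324 -17.09045763]
```

```bash
python3 - <<'E'
from h import *
print(fx(1.5,2.3,0))
E
sed -i 's/ST=np.array(.*)$/ST=np.array([.5292,-.2141])/' h.py
python3 - <<'E'
from h import *
o=st(); row(fx(-91,0,5),94.3); row(fx(-91,0,30),94.3)
E
```

```text
[ 0.52917667 -0.21410599  0.        ]
t 3.8833 tcp [ 620.8 -204.8   83.7] yaw 94.2 tilt [-1.    -0.     0.001] f [-0.   0.6 -3. ] w 42.8 fx [-92.1  -2.4]
row [-0.0007, 0.0003, 0.0001, 0.3147, 0.0043, -0.0099] dist mm 78.7 deg 0.1 rows>= 2
row [-0.0007, 0.0003, 0.0001, 0.2147, 0.0043, -0.0098] dist mm 53.7 deg 0.1 rows>= 2
```

Request:
carry_out([
  [0,0,0,0.1,0.004,-0.01,-0.3],
  [0,0,0,0.2,0.004,-0.01,-0.3],
  [0,0,0,0.28,0.004,-0.01,-0.3],
  [0,0,0,0.317,0.004,-0.01,-0.3],
  [0,0,0,0.317,0.004,-0.01,-0.3],
  [0,0,0,0.317,0.004,-0.01,0.32],
  [0,0,0,0.317,0.004,-0.01,0.32],
  [0,0,0,0.317,0.004,-0.01,0.32],
])

```text
time_s: 4.55
tcp_pos: [0.6205, -0.2071, 0.0054]
eef_rot: [[0.001, -0.997, -0.073], [0.0, -0.073, 0.997], [-1.0, -0.001, 0.0]]
ft_force: [0.0, -1.2, -0.1]
gripper_width: 0.0562
```

```bash
python3 - <<'E'
from h import *
d=grab('wrist','w4.png');o=st()
cv2.imwrite('pics/w4b.png',cv2.resize(d['color'],(800,600)))
row(fx(-91,0,35),94.3); row(fx(-128,0,35),94.3);row(fx(-128,0,5),94.3)
E
```

```text
t 4.6 tcp [ 620.4 -207.2    5.2] yaw 94.2 tilt [-1.    -0.001  0.   ] f [ 0.1  0.8 -0.2] w 56.4 fx [-91.5  -0. ]
row [-0.0006, 0.0001, 0.0003, -0.119, 0.0019, 0.0] dist mm 29.8 deg 0.1 rows>= 1
row [-0.0006, 0.0001, 0.0003, -0.1189, -0.1461, 0.0003] dist mm 47.1 deg 0.1 rows>= 2
row [-0.0006, 0.0001, 0.0003, 0.0011, -0.146, 0.0002] dist mm 36.5 deg 0.1 rows>= 1
```

View pics/w4b.png

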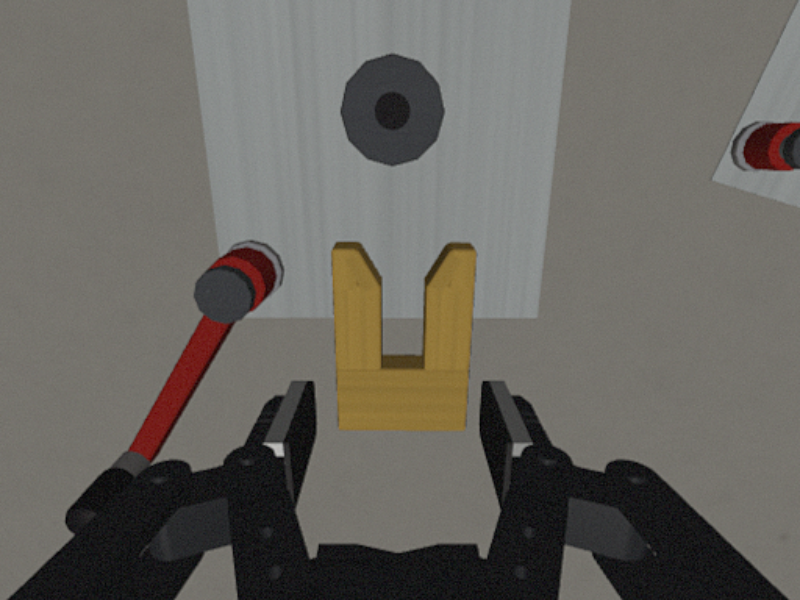

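```bash
python3 - <<'E'
from h import *
d=load('w4.png');k=.64
W=lambda u,v,z: px2w(d,u*k-.18,v*k-.18,z)
s=[W(334,243,.012),W(475,243,.012),W(467,431,.012),W(339,431,.012)]
print([tofx(p).round(1) for p in s]); print(np.mean([tofx(p) for p in s],0)); a=s[0]+s[1]-s[2]-s[3];print(np.degrees(np.arctan2(a[1],a[0])))
print('head',tofx(W(392,110,.035)))
E
```

```text
[array([-35.1,  19.1]), array([-35.1, -23.1]), array([-100.9,  -23.9]), array([-100.9,   20.3])]
[-67.98294503  -1.91191598]
-175.88793601051094
head [0.17912496 1.3356601 ]
```

Request:
carry_out([
  [0,0,0,-0.1,0.002,0,0.32],
  [0,0,0,-0.24,0,0,0.1],
  [0,0,0,-0.26,-0.08,0,-0.2],
  [0,0,0,-0.24,-0.146,0,-0.5],
  [0,0,0,-0.15,-0.146,0,-0.7],
  [0,0,0,-0.06,-0.146,0,-0.76],
  [0,0,0,0,-0.146,0,-0.76],
  [0,0,0,0,-0.146,0,-0.76],
  [0,0,0,0,-0.146,0,-0.76],
])

```text
time_s: 5.35
tcp_pos: [0.6563, -0.2044, 0.005]
eef_rot: [[-0.0, -0.997, -0.073], [0.001, -0.073, 0.997], [-1.0, 0.0, 0.001]]
ft_force: [0.4, 0.1, 0.7]
gripper_width: 0.0101
```

```bash
python3 - <<'E'
from h import *
d=grab('wrist','w5.png');o=st()
cv2.imwrite('pics/w5b.png',cv2.resize(d['color'],(800,600)))
E
```

```text
t 5.4 tcp [ 656.9 -204.7    6.2] yaw 94.2 tilt [-1.    -0.001  0.   ] f [-0.5  0.4  1.2] w 10.2 fx [-128.1    0.2]
```

View pics/w5b.png

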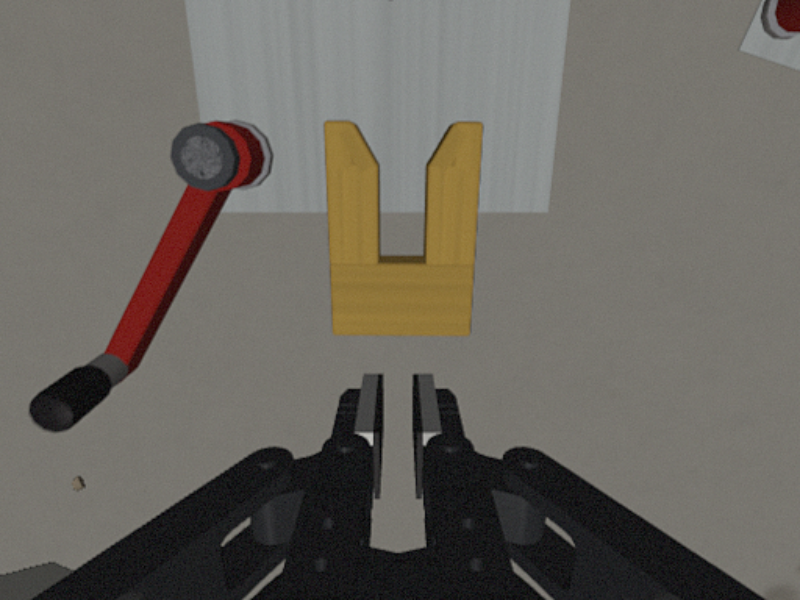

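The pads are behind the rear edge at row 335. Comparing shim and stud in the same views, the shim sits about 2.5–3 mm to the fixture's -y side, so I'll regrip it once to centre it before pushing.

```bash
sed -i 's/ST=np.array(.*)$/ST=np.array([.5293,-.2156])/' h.py
python3 - <<'E'
from h import *
o=st(); row(fx(-128,1,65),94.3); row(fx(-90,1,65),94.3); row(fx(-90,1,5),94.3)
E
```

```text
t 5.4 tcp [ 656.9 -204.7    6.2] yaw 94.2 tilt [-1.    -0.001  0.   ] f [-0.5  0.4  1.2] w 10.2 fx [-128.1   -1.3]
row [-0.0006, 0.0001, 0.0004, -0.2354, 0.0, -0.0091] dist mm 58.9 deg 0.1 rows>= 2
row [-0.0006, 0.0001, 0.0004, -0.2356, 0.152, -0.0094] dist mm 70.1 deg 0.1 rows>= 2
row [-0.0006, 0.0001, 0.0004, 0.0044, 0.1524, -0.0095] dist mm 38.2 deg 0.1 rows>= 1
```

Request:
carry_out([
  [0,0,0,-0.12,0,-0.004,-0.6],
  [0,0,0,-0.235,0.05,-0.009,-0.2],
  [0,0,0,-0.235,0.152,-0.009,0.35],
  [0,0,0,-0.235,0.152,-0.009,0.4],
  [0,0,0,-0.14,0.152,-0.009,0.4],
  [0,0,0,-0.05,0.152,-0.009,0.4],
  [0,0,0,0.004,0.152,-0.009,0.4],
  [0,0,0,0.004,0.152,-0.009,0.1],
  [0,0,0,0.004,0.152,-0.009,0],
  [0,0,0,0.004,0.152,-0.009,-0.1],
], grip_force=20)

```text
time_s: 6.23
tcp_pos: [0.6199, -0.21, 0.0065]
eef_rot: [[0.003, -0.997, -0.073], [-0.0, -0.073, 0.997], [-1.0, -0.003, -0.001]]
ft_force: [0.8, 0.1, -2.5]
gripper_width: 0.0433
```

Request:
carry_out([
  [0,0,0,0,0,0,-0.1],
  [0,0,0,0,0,0,0.05],
  [0,0,0,0,0,0,0.1],
  [0,0,0,0,0,0,0.2],
  [0,0,0,0,0,0,0.32],
  [0,0,0,0,0,0,0.32],
])

```text
time_s: 6.73
tcp_pos: [0.62, -0.2101, 0.0067]
eef_rot: [[0.003, -0.997, -0.073], [-0.001, -0.073, 0.997], [-1.0, -0.003, -0.001]]
ft_force: [0.4, 0.4, 0.0]
gripper_width: 0.0565
```

```bash
python3 - <<'E'
from h import *
d=grab('wrist','w6.png');o=st()
cv2.imwrite('pics/w6b.png',cv2.resize(d['color'],(800,600)))
E
```

```text
t 6.7833 tcp [ 620.  -210.1    6.6] yaw 94.2 tilt [-1.    -0.003 -0.001] f [-0.8  0.  -0.8] w 56.2 fx [-90.8   1.3]
```

View pics/w6b.png

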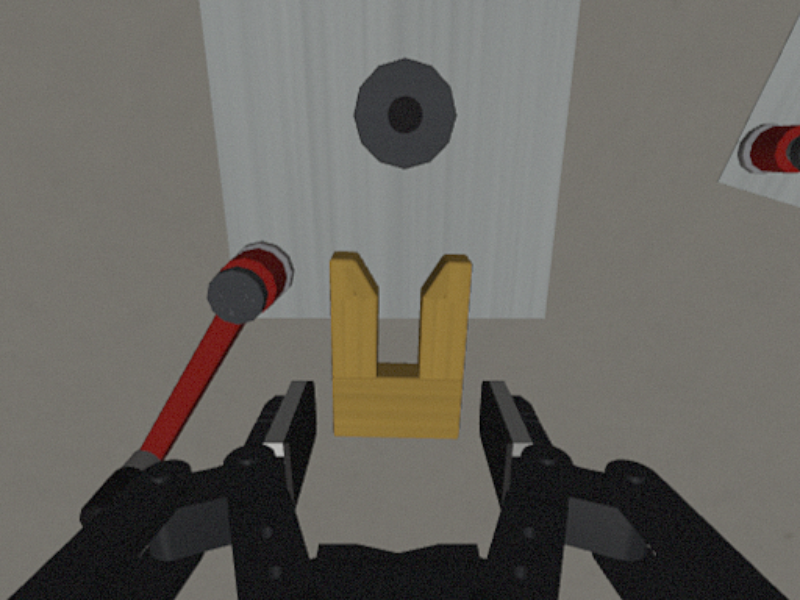

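```bash
python3 - <<'E'
from h import *
d=load('w6.png');k=.64
W=lambda u,v,z: px2w(d,u*k-.18,v*k-.18,z)
s=[W(331,252,.012),W(471,255,.012),W(460,438,.012),W(334,435,.012)]
print([tofx(p).round(1) for p in s]); print(np.mean([tofx(p) for p in s],0)); a=s[0]+s[1]-s[2]-s[3];print(np.degrees(np.arctan2(a[1],a[0])))
print('head',tofx(W(405,113,.035)),'slot end',tofx(W(377,378,.012)),tofx(W(419,379,.012)))
row(fx(-91,0,66),94.3); row(fx(-128,1,66),94.3);row(fx(-128,1,5),94.3)
E
```

```text
[array([-37.4,  21.7]), array([-38.4, -20.9]), array([-104. ,  -20.4]), array([-102.8,   23.8])]
[-70.65174676   1.06357389]
-176.81177141956965
head [ 0.32062383 -0.23581842] slot end [-80.38464571   8.39664933] [-80.76535887  -5.66005806]
row [-0.0006, -0.0002, 0.0008, -0.2377, -0.0012, 0.005] dist mm 59.4 deg 0.2 rows>= 2
row [-0.0006, -0.0002, 0.0008, -0.2373, -0.1492, 0.0013] dist mm 70.1 deg 0.2 rows>= 2
row [-0.0006, -0.0002, 0.0008, 0.0067, -0.1486, 0.0014] dist mm 37.2 deg 0.2 rows>= 1
```

Now the shim is 1.3 mm off the stud line and about 1° off in yaw, which is within the slot clearance. I'll retreat, go behind it and push.

Request:
carry_out([
  [0,0,0,-0.12,0,0,0.32],
  [0,0,0,-0.24,-0.01,0,0.1],
  [0,0,0,-0.24,-0.1,0.001,-0.3],
  [0,0,0,-0.2,-0.149,0.002,-0.53],
  [0,0,0,-0.1,-0.149,0.002,-0.53],
  [0,0,0,0,-0.149,0.002,-0.53],
  [0,0,0,0.005,-0.149,0.002,-0.53],
  [0,0,0,0.005,-0.12,0.003,-0.53],
  [0,0,0,0.005,-0.09,0.004,-0.53],
])

```text
time_s: 7.53
tcp_pos: [0.6422, -0.2074, 0.0058]
eef_rot: [[0.002, -0.997, -0.073], [-0.0, -0.073, 0.997], [-1.0, -0.002, -0.0]]
ft_force: [1.5, 0.5, -0.3]
gripper_width: 0.0197
```

```bash
python3 - <<'E'
from h import *
o=st();row(fx(-43,0.3,5),94.3)
E
```

```text
t 7.5333 tcp [ 642.2 -207.4    5.8] yaw 94.2 tilt [-1.    -0.002 -0.   ] f [ 1.5  0.5 -0.3] w 19.7 fx [-113.2    0.2]
row [-0.0005, -0.0001, 0.0007, 0.0025, 0.2808, -0.0007] dist mm 70.2 deg 0.2 rows>= 2
```

Request:
carry_out([
  [0,0,0,0.002,0.03,0,-0.53],
  [0,0,0,0.002,0.06,0,-0.53],
  [0,0,0,0.002,0.09,0,-0.53],
  [0,0,0,0.002,0.12,0,-0.53],
  [0,0,0,0.002,0.15,0,-0.53],
  [0,0,0,0.002,0.18,0,-0.53],
  [0,0,0,0.002,0.2,0,-0.53],
  [0,0,0,0.002,0.22,0,-0.53],
])

```text
time_s: 8.2
tcp_pos: [0.5872, -0.2114, 0.0056]
eef_rot: [[0.003, -0.997, -0.073], [-0.0, -0.073, 0.997], [-1.0, -0.003, -0.0]]
ft_force: [3.8, 0.7, 3.0]
gripper_width: 0.0199
```

```bash
python3 - <<'E'
from h import *
d=grab('wrist','w7.png');o=st()
cv2.imwrite('pics/w7b.png',cv2.resize(d['color'],(800,600)))
row(fx(-43,0.3,5),94.3)
E
```

```text
t 8.25 tcp [ 586.3 -211.4    5.3] yaw 94.2 tilt [-1.    -0.002 -0.   ] f [1.4 0.4 0.9] w 20.2 fx [-57.2   0.1]
row [-0.0006, -0.0001, 0.0007, 0.0012, 0.0567, -0.0008] dist mm 14.2 deg 0.2 rows>= 1
```

View pics/w7b.png

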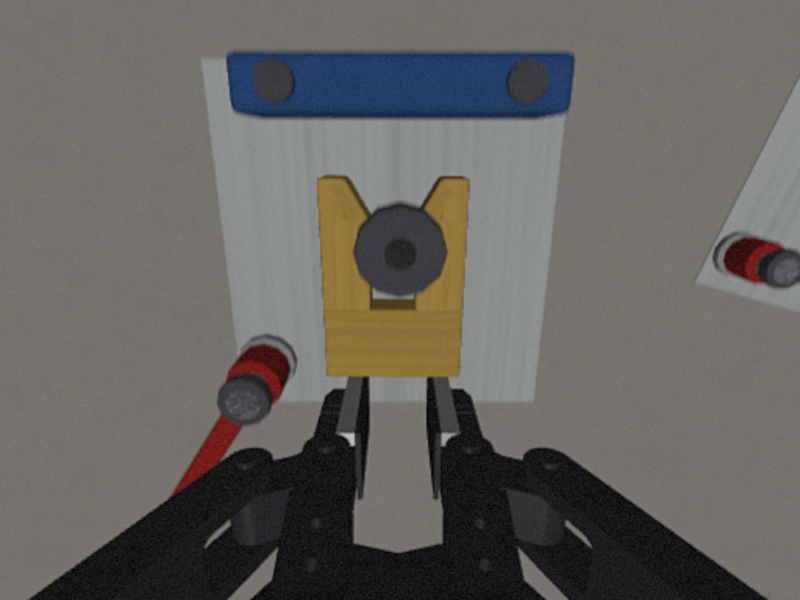

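The slot is round the stud, with the head at (400,250) between the prongs. There is still a gap to the backstop, from row 178 to 116. Push on gently.

Request:
carry_out([
  [0,0,0,0,0.015,0,-0.53],
  [0,0,0,0,0.03,0,-0.53],
  [0,0,0,0,0.042,0,-0.53],
  [0,0,0,0,0.05,0,-0.53],
  [0,0,0,0,0.057,0,-0.53],
  [0,0,0,0,0.057,0,-0.53],
])

```text
time_s: 8.75
tcp_pos: [0.5717, -0.2124, 0.0052]
eef_rot: [[0.002, -0.997, -0.073], [-0.0, -0.073, 0.997], [-1.0, -0.002, -0.0]]
ft_force: [1.5, 0.5, 0.4]
gripper_width: 0.0202
```

```bash
python3 - <<'E'
from h import *
d=grab('wrist','w8.png');o=st()
cv2.imwrite('pics/w8b.png',cv2.resize(d['color'],(800,600)))
E
```

```text
t 8.8 tcp [ 571.7 -212.4    5.1] yaw 94.2 tilt [-1.    -0.001 -0.   ] f [ 1.7 -0.1  0.8] w 20.4 fx [-42.5  -0. ]
```

View pics/w8b.png

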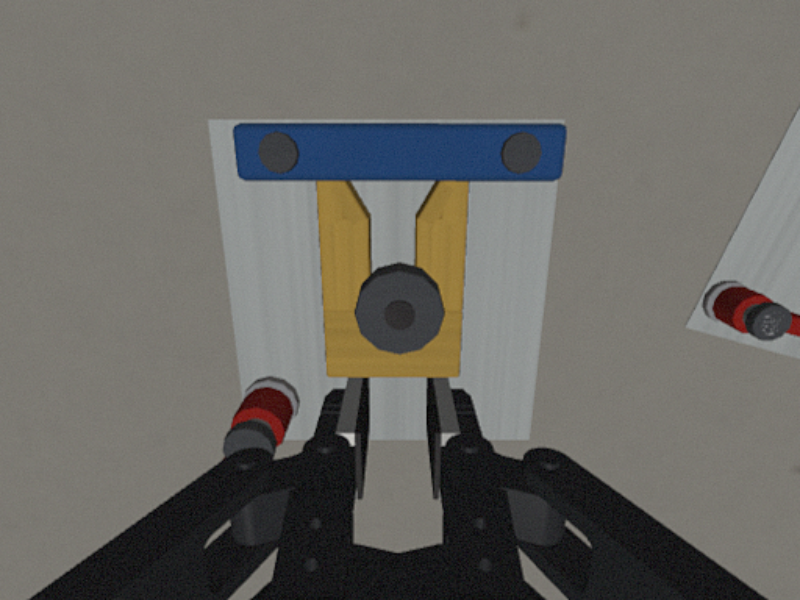

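The backstop hides the shim's front, so it is nearly or fully home. I'll push on in small steps until I feel it seat.

Request:
carry_out([
  [0,0,0,0,0.004,0,-0.53],
  [0,0,0,0,0.008,0,-0.53],
  [0,0,0,0,0.008,0,-0.53],
])

```text
time_s: 9.05
tcp_pos: [0.5715, -0.2125, 0.0056]
eef_rot: [[0.005, -0.997, -0.074], [0.0, -0.074, 0.997], [-1.0, -0.005, -0.0]]
ft_force: [11.3, 2.6, -0.6]
gripper_width: 0.0201
```

```bash
python3 - <<'E'
from h import *
o=st()
E
```

```text
t 9.05 tcp [ 571.5 -212.5    5.6] yaw 94.2 tilt [-1.    -0.005 -0.   ] f [11.3  2.6 -0.6] w 20.1 fx [-42.3   0.1]
```

The push met 11 N with no further travel, so the shim is seated. Retreat and go look over the cover.

```bash
python3 - <<'E'
from h import *
o=st()
row(fx(-60,0,6),94.3);row(fx(-80,0,120),94.3)
E
```

```text
t 9.05 tcp [ 571.5 -212.5    5.6] yaw 94.2 tilt [-1.    -0.005 -0.   ] f [11.3  2.6 -0.6] w 20.1 fx [-42.3   0.1]
row [-0.0004, -0.0001, 0.0017, -0.0013, -0.0707, 0.0004] dist mm 17.7 deg 0.3 rows>= 1
row [-0.0004, -0.0001, 0.0017, -0.4568, -0.1531, 0.0004] dist mm 120.5 deg 0.3 rows>= 3
```

Request:
carry_out([
  [0,0,0,0,-0.03,0,-0.53],
  [0,0,0,0,-0.07,0,-0.53],
  [0,0,0,-0.12,-0.1,0,-0.53],
  [0,0,0,-0.26,-0.12,0,-0.53],
  [0,0,0,-0.4,-0.15,0,-0.53],
  [0,0,0,-0.457,-0.153,0,-0.53],
  [0,0,0,-0.457,-0.153,0,-0.53],
  [0,0,0,-0.457,-0.153,0,-0.53],
])

```text
time_s: 9.72
tcp_pos: [0.6094, -0.2099, 0.1203]
eef_rot: [[0.005, -0.997, -0.074], [-0.001, -0.074, 0.997], [-1.0, -0.005, -0.001]]
ft_force: [0.3, -0.3, 0.1]
gripper_width: 0.0201
```

```bash
python3 - <<'E'
from h import *
d=grab('wrist','w9.png');o=st()
cv2.imwrite('pics/w9b.png',cv2.resize(d['color'],(800,600)))
row([.640,.020,.14],67.1)
E
```

```text
t 9.7667 tcp [ 608.6 -209.5  118.9] yaw 94.2 tilt [-1.    -0.004  0.   ] f [-0.4  0.9 -0.3] w 19.6 fx [-79.5  -0.1]
row [0.1507, 0.0004, 0.0011, -0.0835, -0.1932, 0.9063] dist mm 232.6 deg 27.1 rows>= 6
```

View pics/w9b.png

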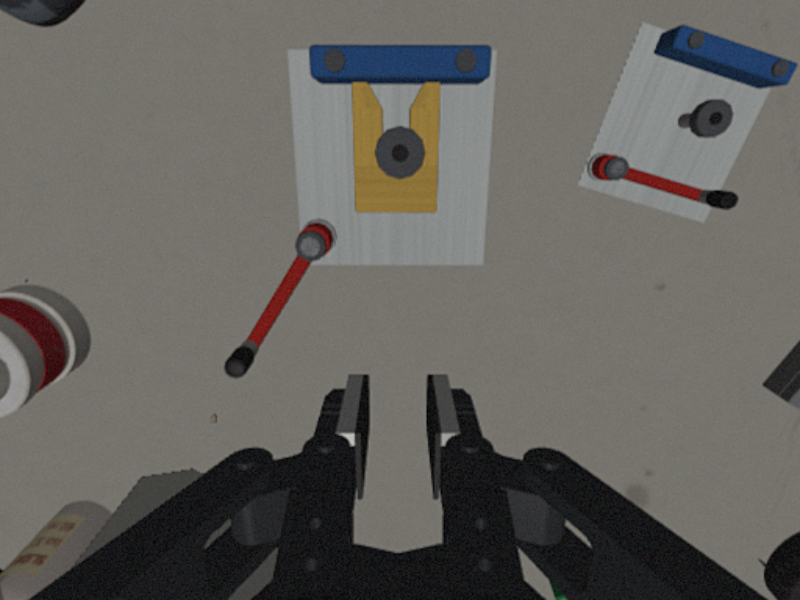

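The shim sits home between the stud and the backstop, rear edge at row 212. I'll check its numbers against the stud in this view.

```bash
python3 - <<'E'
from h import *
d=load('w9.png');k=.64
W=lambda u,v,z: px2w(d,u*k-.18,v*k-.18,z)
print('rear',tofx(W(357,212,.012)),tofx(W(437,212,.012)),'head',tofx(W(400,153,.035)),'pivot',tofx(W(314,243,.03)),'bs top edge',tofx(W(313,82,.0)),tofx(W(489,82,.0)))
E
```

```text
rear [-30.73959604  22.4476057 ] [-30.73458338 -20.71610332] head [-0.01720819 -0.5898387 ] pivot [-43.9399023   43.34850208] bs top edge [34.23838235 44.3532371 ] [ 34.23881053 -46.76257325]
```

Request:
carry_out([
  [0.03,0,0,-0.08,-0.02,0.1,0],
  [0.06,0,0,-0.083,-0.04,0.25,0.5],
  [0.1,0,0,-0.083,-0.08,0.4,1],
  [0.13,0,0,-0.083,-0.12,0.55,1],
  [0.151,0,0,-0.083,-0.16,0.7,1],
  [0.151,0,0,-0.083,-0.193,0.82,1],
  [0.151,0,0,-0.083,-0.193,0.906,1],
  [0.151,0,0,-0.083,-0.193,0.906,1],
  [0.151,0,0,-0.083,-0.193,0.906,1],
  [0.151,0,0,-0.083,-0.193,0.906,1],
])

```text
time_s: 10.6
tcp_pos: [0.6391, 0.0194, 0.1383]
eef_rot: [[0.001, -0.921, 0.39], [0.001, 0.39, 0.921], [-1.0, -0.001, 0.001]]
ft_force: [0.6, -0.3, 0.0]
gripper_width: 0.0851
```

```bash
python3 - <<'E'
from h import *
d=grab('wrist','w10.png');o=st()
cv2.imwrite('pics/w10b.png',cv2.resize(d['color'],(800,600)))
E
```

```text
t 10.65 tcp [639.4  19.  138.7] yaw 67.0 tilt [-1.    -0.001  0.001] f [-0.9  0.1 -0.2] w 85.9 fx [-127.4 -225.6]
```

View pics/w10b.png

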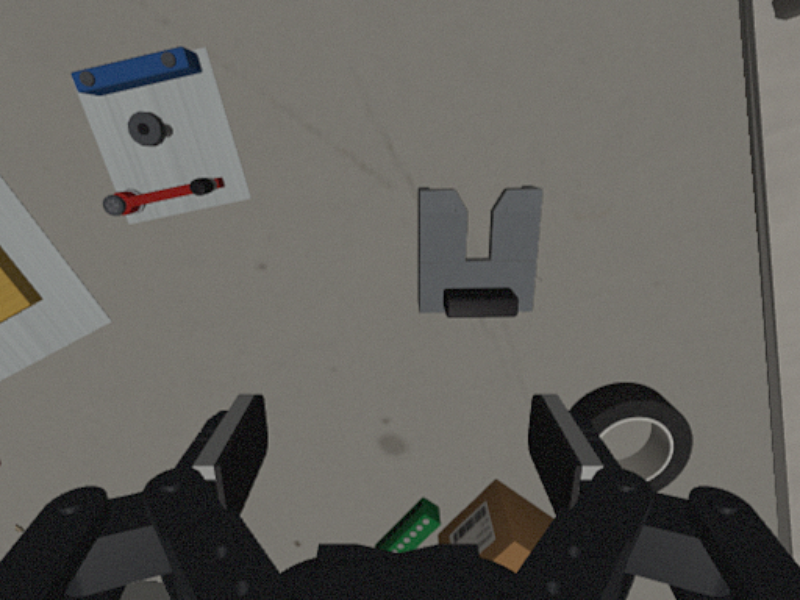

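```bash
python3 - <<'E'
from h import *
d=load('w10.png');k=.64
W=lambda u,v,z: px2w(d,u*k-.18,v*k-.18,z)
s=[W(419,188,.022),W(542,188,.022),W(533,311,.022),W(419,311,.022)]
print(np.round(s,4),[np.linalg.norm(s[i]-s[i-1]).round(4) for i in range(4)]); m=np.mean(s,0);a=s[0]+s[1]-s[2]-s[3];h=np.arctan2(a[1],a[0]);print(m,np.degrees(h))
r=m[:2]-.026*np.array([np.cos(h),np.sin(h)]);print('rib',r)
row([r[0],r[1],.10],np.degrees(h)-90)
E
```

```text
[[0.5867 0.0541 0.022 ]
 [0.6129 0.1163 0.022 ]
 [0.6797 0.0901 0.022 ]
 [0.6532 0.0273 0.022 ]] [np.float64(0.0717), np.float64(0.0674), np.float64(0.0717), np.float64(0.0683)]
[0.63313861 0.07194455 0.022     ] 158.30697214837824
rib [0.65729723 0.06233408]
row [-0.0073, 0.0004, 0.0004, 0.155, 0.0021, 0.1875] dist mm 60.8 deg 1.3 rows>= 2
```

Request:
carry_out([
  [-0.006,0,0,0.05,0.002,0.08,1],
  [-0.006,0,0,0.12,0.002,0.16,1],
  [-0.006,0,0,0.155,0.002,0.188,1],
  [-0.006,0,0,0.155,0.002,0.188,1],
  [-0.006,0,0,0.155,0.002,0.188,1],
])

```text
time_s: 11.07
tcp_pos: [0.6567, 0.0615, 0.0993]
eef_rot: [[-0.0, -0.927, 0.374], [0.0, 0.374, 0.927], [-1.0, 0.0, 0.0]]
ft_force: [0.3, -0.1, 0.3]
gripper_width: 0.0853
```

```bash
python3 - <<'E'
from h import *
d=grab('wrist','w11.png');o=st()
cv2.imwrite('pics/w11b.png',cv2.resize(d['color'],(800,600)))
row([.6573,.0623,.028],68)
E
```

```text
t 11.1167 tcp [657.3  61.2 100.3] yaw 68.0 tilt [-1.    -0.001  0.001] f [-0.3 -0.7  0.6] w 85.5 fx [-148.3 -266.5]
row [0.0001, 0.0002, 0.0004, 0.2893, 0.0018, 0.0038] dist mm 72.3 deg 0.1 rows>= 2
```

View pics/w11b.png

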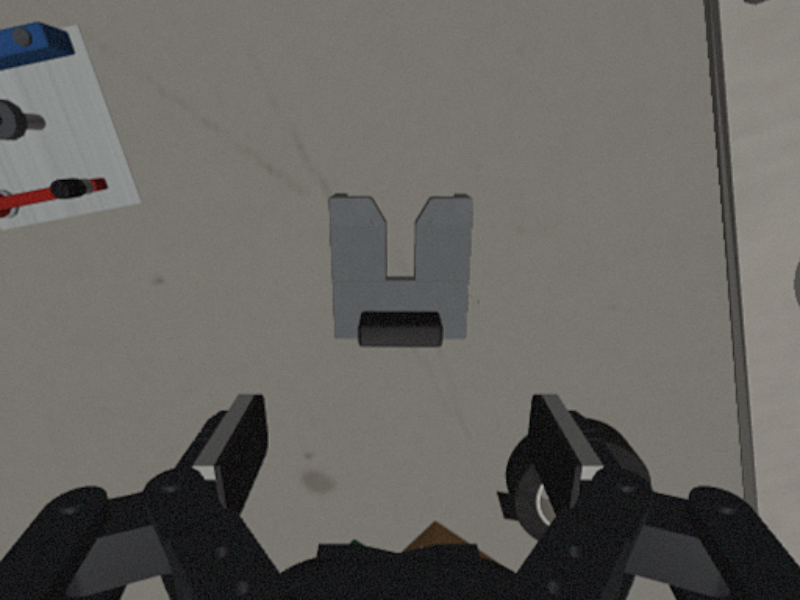

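The rib at (400,328) is centred and square between the fingers. Descend and grip it.

Request:
carry_out([
  [0,0,0,0.1,0,0.004,1],
  [0,0,0,0.2,0.002,0.004,0.8],
  [0,0,0,0.27,0.002,0.004,0.5],
  [0,0,0,0.292,0.002,0.004,0.2],
  [0,0,0,0.292,0.002,0.004,0],
  [0,0,0,0.292,0.002,0.004,-0.2],
  [0,0,0,0.292,0.002,0.004,-0.4],
  [0,0,0,0.292,0.002,0.004,-0.4],
  [0,0,0,0.292,0.002,0.004,-0.4],
], grip_force=50)

```text
time_s: 11.87
tcp_pos: [0.6579, 0.0622, 0.0284]
eef_rot: [[0.003, -0.927, 0.374], [0.0, 0.374, 0.927], [-1.0, -0.003, 0.001]]
ft_force: [0.8, -0.5, -3.1]
gripper_width: 0.0389
```

```bash
python3 - <<'E'
from h import *
d=grab('wrist','w12.png');o=st()
cv2.imwrite('pics/w12b.png',cv2.resize(d['color'],(800,600)))
p=o['tcp_pos']+[0,0,.06]; row(p,68)
E
```

```text
t 11.9167 tcp [657.8  62.3  28.2] yaw 68.0 tilt [-1.    -0.002  0.001] f [ 0.9  0.  -2.6] w 38.4 fx [-149.  -267.5]
row [0.0001, 0.0003, 0.0008, -0.24, -0.0006, 0.0002] dist mm 60.0 deg 0.2 rows>= 2
```

View pics/w12b.png

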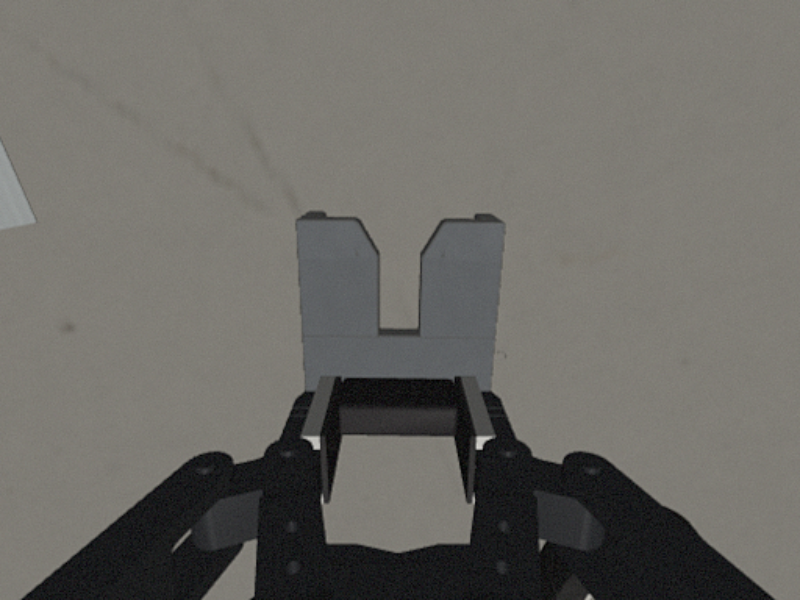

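The rib is gripped, pads on both ends with a 38.5 mm opening. Lift the cover and carry it to behind the fixture.

```bash
python3 - <<'E'
from h import *
o=st()
row(fx(-126,-60,90),94.3)
E
```

```text
t 11.9167 tcp [657.8  62.3  28.2] yaw 68.0 tilt [-1.    -0.002  0.001] f [ 0.9  0.  -2.6] w 38.4 fx [-149.  -267.5]
row [-0.146, 0.0001, 0.0008, -0.2474, -0.2857, -0.7846] dist mm 217.7 deg 26.3 rows>= 6
```

Request:
carry_out([
  [0,0,0,-0.1,0,0,-0.4],
  [0,0,0,-0.2,0,0,-0.4],
  [-0.02,0,0,-0.247,-0.03,-0.08,-0.4],
  [-0.05,0,0,-0.247,-0.08,-0.2,-0.4],
  [-0.08,0,0,-0.247,-0.13,-0.33,-0.4],
  [-0.11,0,0,-0.247,-0.18,-0.48,-0.4],
  [-0.146,0,0,-0.247,-0.24,-0.63,-0.4],
  [-0.146,0,0,-0.247,-0.286,-0.74,-0.4],
  [-0.146,0,0,-0.247,-0.286,-0.785,-0.4],
  [-0.146,0,0,-0.247,-0.286,-0.785,-0.4],
])

```text
time_s: 12.75
tcp_pos: [0.6499, -0.1495, 0.09]
eef_rot: [[0.003, -0.997, -0.071], [-0.001, -0.071, 0.997], [-1.0, -0.003, -0.001]]
ft_force: [0.7, 0.1, -3.3]
gripper_width: 0.0382
```

```bash
python3 - <<'E'
from h import *
o=st()
row(fx(-126,0,90),94.3);row(fx(-126,0,60),94.3)
E
```

```text
t 12.75 tcp [ 649.9 -149.5   90. ] yaw 94.1 tilt [-1.    -0.003 -0.001] f [ 0.7  0.1 -3.3] w 38.2 fx [-125.2  -56.9]
row [-0.0013, -0.0002, 0.0008, 0.0002, -0.0041, -0.2274] dist mm 56.9 deg 0.3 rows>= 2
row [-0.0013, -0.0002, 0.0008, 0.1202, -0.0038, -0.2273] dist mm 64.3 deg 0.3 rows>= 2
```

Request:
carry_out([
  [0,0,0,0,-0.004,-0.1,-0.4],
  [0,0,0,0,-0.004,-0.19,-0.4],
  [0,0,0,0.06,-0.004,-0.227,-0.4],
  [0,0,0,0.12,-0.004,-0.227,-0.4],
  [0,0,0,0.12,-0.004,-0.227,-0.4],
  [0,0,0,0.12,-0.004,-0.227,-0.4],
])

```text
time_s: 13.25
tcp_pos: [0.654, -0.2042, 0.0584]
eef_rot: [[-0.0, -0.997, -0.072], [0.001, -0.072, 0.997], [-1.0, 0.0, 0.001]]
ft_force: [0.4, 0.4, -2.4]
gripper_width: 0.0383
```

```bash
python3 - <<'E'
from h import *
d=grab('wrist','w13.png');o=st()
cv2.imwrite('pics/w13b.png',cv2.resize(d['color'],(800,600)))
row(fx(-126,0,28.5),94.3)
E
```

```text
t 13.3 tcp [ 654.8 -204.6   59.7] yaw 94.1 tilt [-1.    -0.002  0.   ] f [-0.3 -0.  -3.7] w 38.0 fx [-125.9   -1.6]
row [-0.001, 0.0001, 0.0005, 0.1249, -0.0001, -0.0064] dist mm 31.3 deg 0.2 rows>= 1
```

View pics/w13b.png

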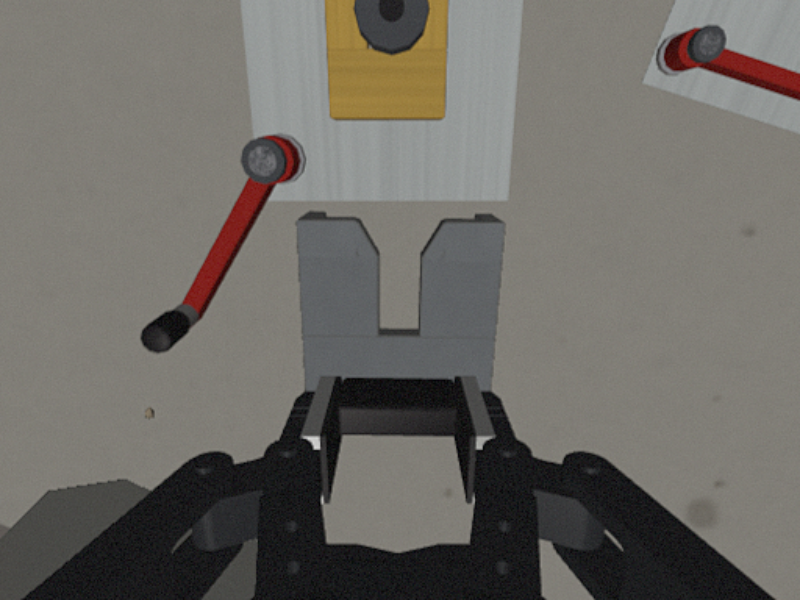

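The cover is held in line: slot at column 399, stud at 392, turned about 1° clockwise. I'll correct both on the way down, then slide in.

Request:
carry_out([
  [-0.006,0,0,0.04,0,-0.006,-0.4],
  [-0.006,0,0,0.09,0,-0.006,-0.4],
  [-0.006,0,0,0.124,0,-0.006,-0.4],
  [-0.006,0,0,0.124,0,-0.006,-0.4],
])

```text
time_s: 13.63
tcp_pos: [0.6546, -0.2055, 0.0275]
eef_rot: [[0.001, -0.996, -0.091], [0.001, -0.091, 0.996], [-1.0, -0.001, 0.001]]
ft_force: [1.0, -0.9, -2.9]
gripper_width: 0.0383
```

```bash
python3 - <<'E'
from h import *
d=grab('wrist','w14.png');o=st()
cv2.imwrite('pics/w14b.png',cv2.resize(d['color'],(800,600)))
row(fx(-60,0,28.7),95.2)
row(fx(-30,0,28.7),95.2)
E
```

```text
t 13.6833 tcp [ 654.6 -205.6   27.7] yaw 95.2 tilt [-1.    -0.001  0.001] f [-0.   0.3 -3.6] w 38.9 fx [-125.6   -0.6]
row [0.0001, 0.0002, 0.0002, -0.0044, 0.2626, 0.0019] dist mm 65.7 deg 0.1 rows>= 2
row [0.0001, 0.0002, 0.0002, -0.0045, 0.3826, 0.0038] dist mm 95.7 deg 0.1 rows>= 3
```

View pics/w14b.png

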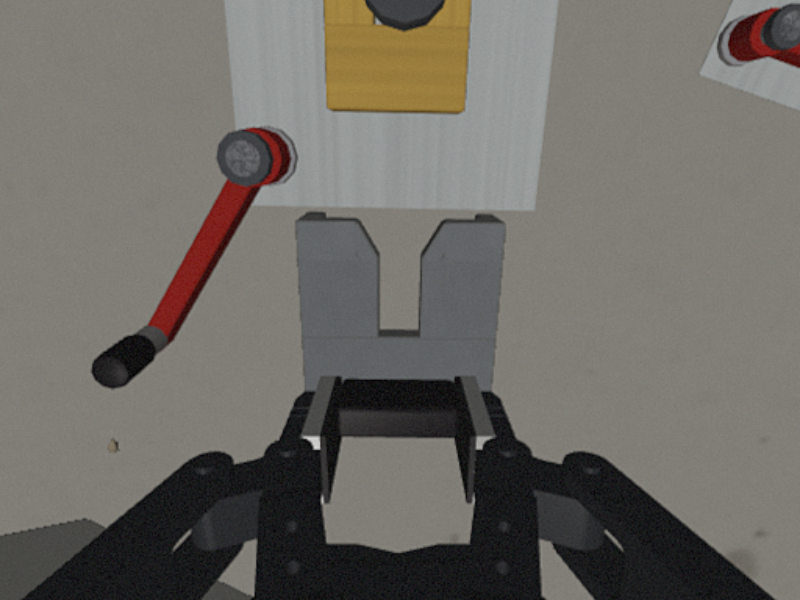

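```bash
python3 - <<'E'
from h import *
d=load('w14.png');k=.64
W=lambda u,v,z: px2w(d,u*k-.18,v*k-.18,z)
print('front',tofx(W(297,219,.022)),tofx(W(504,222,.022)),'line',tofx(W(303,336,.022)),tofx(W(495,338,.022)))
print('slot',tofx(W(379,260,.022)),tofx(W(420,260,.022)),tofx(W(379,329,.022)),tofx(W(420,330,.022)))
print('head L/R/bottom',tofx(W(363,0,.035)),tofx(W(446,0,.035)),tofx(W(404,29,.025)),'shim rear',tofx(W(327,109,.012)),tofx(W(464,111,.012)),'pivot',tofx(W(244,157,.03)))
E
```

```text
front [-64.5127203   32.85755195] [-64.32301937 -33.57759658] line [-105.15546788   32.93499184] [-104.77430203  -34.17536726]
slot [-77.51970942   6.52420582] [-77.28714655  -7.00623202] [-102.06963233    6.41615886] [-102.20213784   -7.837016  ]
head L/R/bottom [-6.93270376 10.41113433] [ -6.55922195 -10.62768493] [-11.10477032  -0.22130669] shim rear [-31.10739511  23.608964  ] [-30.93120662 -19.93643032] pivot [-45.60539723  45.58648939]
```

The slot centre is at y = -0.4 mm and the stud at -0.2 mm, parallel to the fixture. Slide in.

Request:
carry_out([
  [0,0,0,0.002,0.04,0.001,-0.4],
  [0,0,0,0.002,0.08,0.001,-0.4],
  [0,0,0,0.002,0.12,0.001,-0.4],
  [0,0,0,0.002,0.16,0.001,-0.4],
  [0,0,0,0.002,0.2,0.001,-0.4],
  [0,0,0,0.002,0.2,0.001,-0.4],
])

```text
time_s: 14.18
tcp_pos: [0.6037, -0.21, 0.0271]
eef_rot: [[0.0, -0.996, -0.09], [0.001, -0.09, 0.996], [-1.0, -0.0, 0.001]]
ft_force: [-1.1, -0.1, 0.4]
gripper_width: 0.0385
```

```bash
python3 - <<'E'
from h import *
d=grab('wrist','w15.png');o=st()
cv2.imwrite('pics/w15b.png',cv2.resize(d['color'],(800,600)))
row(fx(-29,-.5,27.5),95.2)
E
```

```text
t 14.2333 tcp [ 604.2 -209.9   27.1] yaw 95.2 tilt [-1.    -0.     0.001] f [-2.4 -0.   0.9] w 38.0 fx [-75.1  -0. ]
row [-0.0001, 0.0002, 0.0001, -0.0018, 0.1843, 0.0047] dist mm 46.1 deg 0.0 rows>= 2
```

View pics/w15b.png

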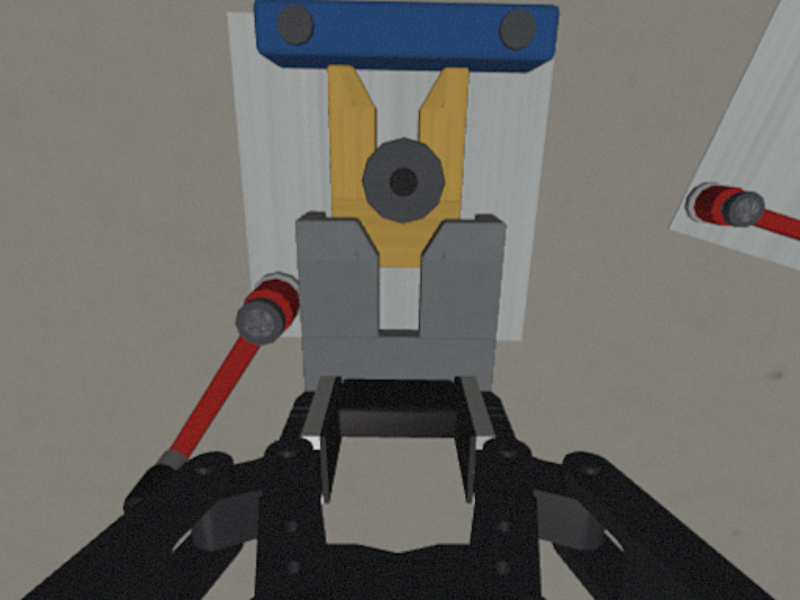

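The cover is going over the shim and lines up with the stud at (404,181). Continue to home.

Request:
carry_out([
  [0,0,0,0,0.03,0.002,-0.4],
  [0,0,0,0,0.06,0.003,-0.4],
  [0,0,0,0,0.09,0.004,-0.4],
  [0,0,0,0,0.12,0.004,-0.4],
  [0,0,0,0,0.145,0.004,-0.4],
  [0,0,0,0,0.16,0.004,-0.4],
  [0,0,0,0,0.17,0.004,-0.4],
  [0,0,0,0,0.17,0.004,-0.4],
])

```text
time_s: 14.9
tcp_pos: [0.5611, -0.2129, 0.027]
eef_rot: [[-0.0, -0.996, -0.09], [0.001, -0.09, 0.996], [-1.0, 0.0, 0.001]]
ft_force: [-2.4, 0.0, 0.5]
gripper_width: 0.0379
```

```bash
python3 - <<'E'
from h import *
d=grab('wrist','w16.png');o=st()
cv2.imwrite('pics/w16b.png',cv2.resize(d['color'],(800,600)))
row(fx(-29,-.5,27.5),95.2)
E
```

```text
t 14.95 tcp [ 561.1 -212.9   27. ] yaw 95.1 tilt [-1.     0.001  0.001] f [-2.7 -0.7  1.4] w 38.2 fx [-31.9  -0.3]
row [-0.0003, 0.0002, -0.0002, -0.0019, 0.0118, 0.0009] dist mm 3.0 deg 0.1 rows>= 1
```

View pics/w16b.png

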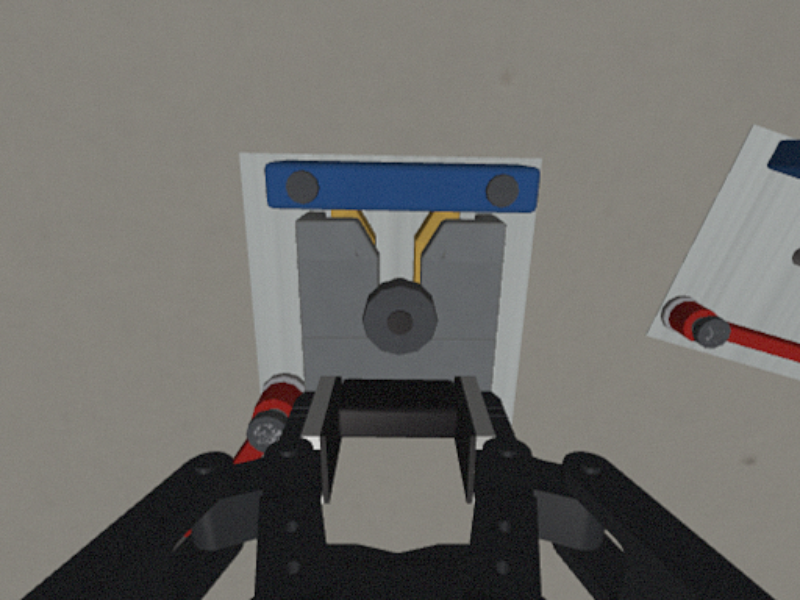

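A few millimetres remain between the cover front and the backstop. Push in small steps, watching the force.

Request:
carry_out([
  [0,0,0,0,0.005,0,-0.4],
  [0,0,0,0,0.01,0,-0.4],
  [0,0,0,0,0.012,0,-0.4],
  [0,0,0,0,0.012,0,-0.4],
])

```text
time_s: 15.28
tcp_pos: [0.5583, -0.2132, 0.0271]
eef_rot: [[-0.0, -0.996, -0.09], [0.0, -0.09, 0.996], [-1.0, 0.0, 0.0]]
ft_force: [0.6, 0.5, -0.2]
gripper_width: 0.0384
```

Request:
carry_out([
  [0,0,0,0,0.004,0,-0.4],
  [0,0,0,0,0.007,0,-0.4],
  [0,0,0,0,0.007,0,-0.4],
])

```text
time_s: 15.53
tcp_pos: [0.5575, -0.2134, 0.0275]
eef_rot: [[0.002, -0.996, -0.09], [0.0, -0.09, 0.996], [-1.0, -0.002, 0.0]]
ft_force: [5.8, 0.7, -1.3]
gripper_width: 0.0386
```

Contact force rises as expected against the backstop. Release and rise straight up.

Request:
carry_out([
  [0,0,0,0,-0.002,0,-0.1],
  [0,0,0,0,-0.002,0,0.05],
  [0,0,0,0,-0.002,0,0.15],
  [0,0,0,0,-0.002,0,0.15],
  [0,0,0,-0.06,-0.002,0,0.15],
  [0,0,0,-0.16,-0.01,0,0.15],
  [0,0,0,-0.28,-0.05,0,0],
  [0,0,0,-0.35,-0.1,0,-0.3],
  [0,0,0,-0.35,-0.14,0,-0.7],
  [0,0,0,-0.35,-0.14,0,-1],
])

```text
time_s: 16.37
tcp_pos: [0.5941, -0.2108, 0.1167]
eef_rot: [[0.004, -0.996, -0.09], [-0.001, -0.09, 0.996], [-1.0, -0.004, -0.002]]
ft_force: [-0.6, -0.3, -0.7]
gripper_width: 0.0068
```

```bash
python3 - <<'E'
from h import *
d=grab('wrist','w17.png');o=st()
cv2.imwrite('pics/w17b.png',cv2.resize(d['color'],(800,600)))
E
```

```text
t 16.4167 tcp [ 592.6 -210.3  115.3] yaw 95.2 tilt [-1.    -0.002 -0.   ] f [-0.2  0.7 -0.4] w 0.6 fx [-63.5  -0.5]
```

View pics/w17b.png

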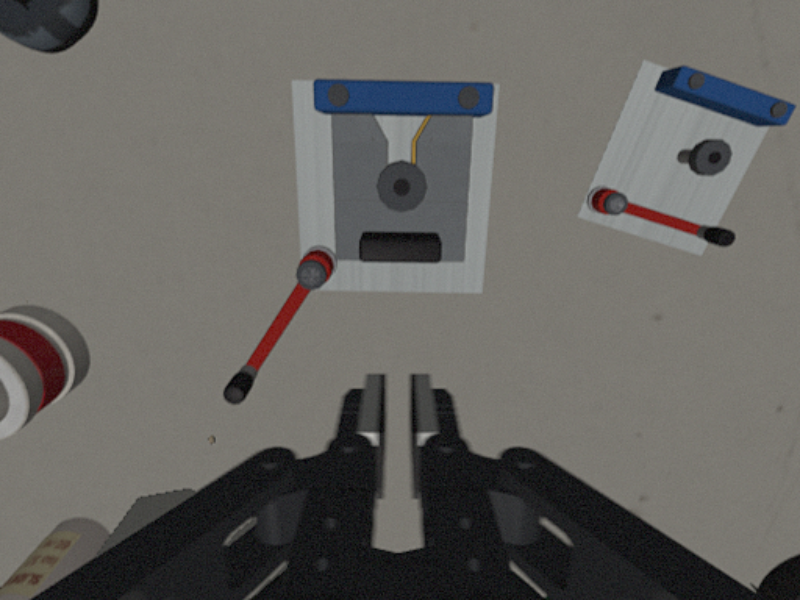

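Both parts are home: the cover rear is at row 261 and the shim edge shows through the slot. The red bar's knob is at (237,388). Compute the checks and the knob position.

```bash
python3 - <<'E'
from h import *
d=load('w17.png');k=.64
W=lambda u,v,z: px2w(d,u*k-.18,v*k-.18,z)
print('cover rear',tofx(W(336,261,.022)),tofx(W(465,262,.022)),'head',tofx(W(401,187,.035)),'pivot',tofx(W(314,272,.03)),'knob',tofx(W(235,392,.046)))
print('bs',tofx(W(317,115,.0)),tofx(W(491,115,.0)),'rib top?',tofx(W(361,262,.042)),tofx(W(440,262,.042)))
kn=tofx(W(235,392,.046))-tofx(W(314,272,.03)); print(np.linalg.norm(kn),np.arctan2(-kn[0],-kn[1]))
print('mouse',W(45,10,.03),'cup',W(10,360,.05))
P=np.array([-46,46.])
for th in [2.35,2.25,2.1,1.9,1.7,1.5,1.3,1.1,.9,.7,.5,.3,.15,0]:
    kx=P+74*np.array([-np.sin(th),-np.cos(th)]); t=np.array([np.cos(th),-np.sin(th)]); print(th,kx.round(1),(kx-18*t).round(1))
E
```

```text
cover rear [-39.6415553   33.29281328] [-39.01550748 -34.93799969] head [ 0.14556268 -0.23950608] pivot [-43.65454128  43.71190463] knob [-105.26719765   85.09873275]
bs [32.93673687 44.04972688] [ 34.46023069 -46.76475183] rib top? [-34.93691999  18.51157298] [-34.28119158 -19.76172681]
74.22256372967655 2.1622934264999167
mouse [ 0.46960806 -0.37547047  0.03      ] cup [ 0.63028233 -0.40356252  0.05      ]
2.35 [-98.6  98. ] [-86.  110.8]
2.25 [-103.6   92.5] [-92.3 106.5]
2.1 [-109.9   83.4] [-100.8   98.9]
1.9 [-116.    69.9] [-110.2   87. ]
1.7 [-119.4   55.5] [-117.1   73.4]
1.5 [-119.8   40.8] [-121.1   58.7]
1.3 [-117.3   26.2] [-122.1   43.5]
1.1 [-111.9   12.4] [-120.1   28.5]
0.9 [-104.    0.] [-115.2   14.1]
0.7 [-93.7 -10.6] [-107.4    1. ]
0.5 [-81.5 -18.9] [-97.3 -10.3]
0.3 [-67.9 -24.7] [-85.1 -19.4]
0.15 [-57.1 -27.2] [-74.9 -24.5]
0 [-46. -28.] [-64. -28.]
```

```bash
python3 - <<'E'
from h import *
o=st(); print(fx(-94,109,28)); row(fx(-94,109,100),94.3); row(fx(-94,109,28),94.3)
E
```

```text
t 16.4167 tcp [ 592.6 -210.3  115.3] yaw 95.2 tilt [-1.    -0.002 -0.   ] f [-0.2  0.7 -0.4] w 0.6 fx [-63.5  -0.5]
[ 0.63120808 -0.31724518  0.028     ]
row [0.0049, -0.0, 0.0006, 0.0614, -0.1149, -0.4398] dist mm 114.7 deg 0.9 rows>= 3
row [0.0049, -0.0, 0.0006, 0.3494, -0.1143, -0.4398] dist mm 143.3 deg 0.9 rows>= 4
```

Request:
carry_out([
  [0.005,0,0,0.02,-0.04,-0.14,-1],
  [0.005,0,0,0.06,-0.08,-0.28,-1],
  [0.005,0,0,0.06,-0.115,-0.4,-1],
  [0.005,0,0,0.06,-0.115,-0.44,-1],
  [0.005,0,0,0.06,-0.115,-0.44,-1],
  [0.005,0,0,0.17,-0.115,-0.44,-1],
  [0.005,0,0,0.28,-0.115,-0.44,-1],
  [0.005,0,0,0.348,-0.115,-0.44,-1],
  [0.005,0,0,0.348,-0.115,-0.44,-1],
])

```text
time_s: 17.17
tcp_pos: [0.6281, -0.3139, 0.0231]
eef_rot: [[-0.005, -0.997, -0.075], [0.005, -0.075, 0.997], [-1.0, 0.004, 0.006]]
ft_force: [-0.4, 1.1, -1.1]
gripper_width: 0.0
```

```bash
python3 - <<'E'
from h import *
d=grab('wrist','w18.png');o=st()
cv2.imwrite('pics/w18b.png',cv2.resize(d['color'],(800,600)))
for p in [(-101,99),(-110,87),(-117,73.4),(-121,58.7),(-122,43.5),(-120,28.5)]: row(fx(*p,28),94.3)
E
```

```text
t 17.2167 tcp [ 629.2 -314.8   25.9] yaw 94.3 tilt [-1.     0.002  0.004] f [-0.9  1.3 -0. ] w -0.2 fx [-92.2 106.4]
row [0.0002, 0.0011, -0.0007, -0.0085, -0.0352, 0.0297] dist mm 11.7 deg 0.2 rows>= 1
row [0.0002, 0.0011, -0.0007, -0.0084, -0.0712, 0.0777] dist mm 26.4 deg 0.2 rows>= 1
row [0.0002, 0.0011, -0.0007, -0.0083, -0.0992, 0.1321] dist mm 41.4 deg 0.2 rows>= 1
row [0.0002, 0.0011, -0.0007, -0.0081, -0.1153, 0.1909] dist mm 55.8 deg 0.2 rows>= 2
row [0.0002, 0.0011, -0.0007, -0.0079, -0.1193, 0.2517] dist mm 69.7 deg 0.2 rows>= 2
row [0.0002, 0.0011, -0.0007, -0.0077, -0.1113, 0.3117] dist mm 82.8 deg 0.2 rows>= 2
```

View pics/w18b.png

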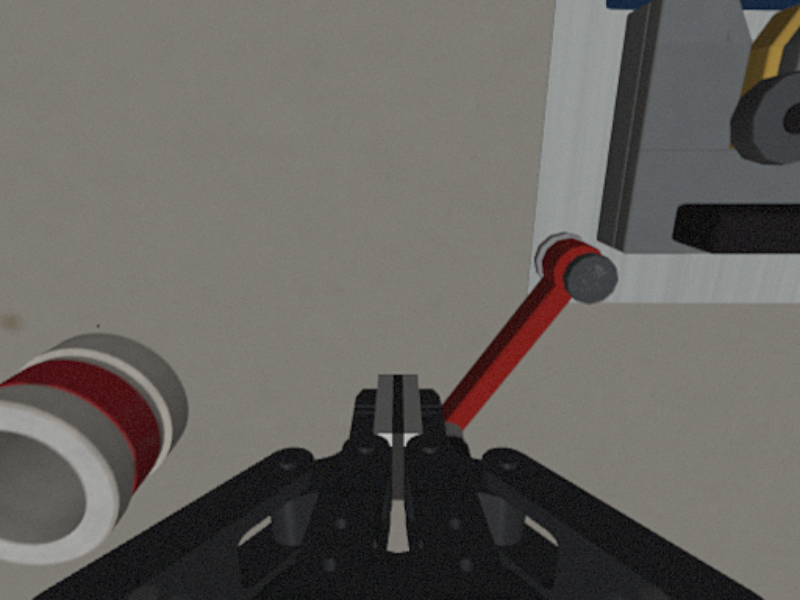

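The closed fingers are on the outer side of the knob at about (455,430). Push along the arc.

Request:
carry_out([
  [0,0,0,-0.008,-0.02,0.015,-1],
  [0,0,0,-0.008,-0.035,0.03,-1],
  [0,0,0,-0.008,-0.055,0.053,-1],
  [0,0,0,-0.008,-0.071,0.078,-1],
  [0,0,0,-0.008,-0.087,0.105,-1],
  [0,0,0,-0.008,-0.099,0.132,-1],
  [0,0,0,-0.008,-0.109,0.161,-1],
  [0,0,0,-0.008,-0.115,0.191,-1],
  [0,0,0,-0.008,-0.119,0.22,-1],
  [0,0,0,-0.008,-0.119,0.252,-1],
])

```text
time_s: 18.05
tcp_pos: [0.6541, -0.249, 0.0279]
eef_rot: [[-0.003, -0.997, -0.076], [0.003, -0.076, 0.997], [-1.0, 0.002, 0.004]]
ft_force: [0.3, -1.7, 0.8]
gripper_width: 0.0003
```

```bash
python3 - <<'E'
from h import *
d=grab('wrist','w19.png');o=st()
cv2.imwrite('pics/w19b.png',cv2.resize(d['color'],(800,600)))
for p in [(-120,28.5),(-115.2,14.1),(-107.4,1),(-97.3,-10.3),(-85,-19.4),(-75,-24.5),(-64,-28)]: row(fx(*p,28),94.3)
E
```

```text
t 18.1 tcp [ 654.  -247.4   27.9] yaw 94.4 tilt [-1.     0.003  0.004] f [0.3 0.3 0.2] w 0.1 fx [-122.    41.1]
row [0.0005, 0.0014, -0.0008, -0.0003, 0.0077, 0.0502] dist mm 12.7 deg 0.3 rows>= 1
row [0.0005, 0.0014, -0.0008, 0.0, 0.0268, 0.1079] dist mm 27.8 deg 0.3 rows>= 1
row [0.0005, 0.0014, -0.0008, 0.0004, 0.058, 0.1603] dist mm 42.6 deg 0.3 rows>= 2
row [0.0005, 0.0014, -0.0008, 0.0007, 0.0983, 0.2056] dist mm 57.0 deg 0.3 rows>= 2
row [0.0005, 0.0014, -0.0008, 0.001, 0.1474, 0.2421] dist mm 70.9 deg 0.3 rows>= 2
row [0.0005, 0.0014, -0.0008, 0.0012, 0.1874, 0.2625] dist mm 80.6 deg 0.3 rows>= 2
row [0.0005, 0.0014, -0.0008, 0.0013, 0.2314, 0.2766] dist mm 90.2 deg 0.3 rows>= 3
```

View pics/w19b.png

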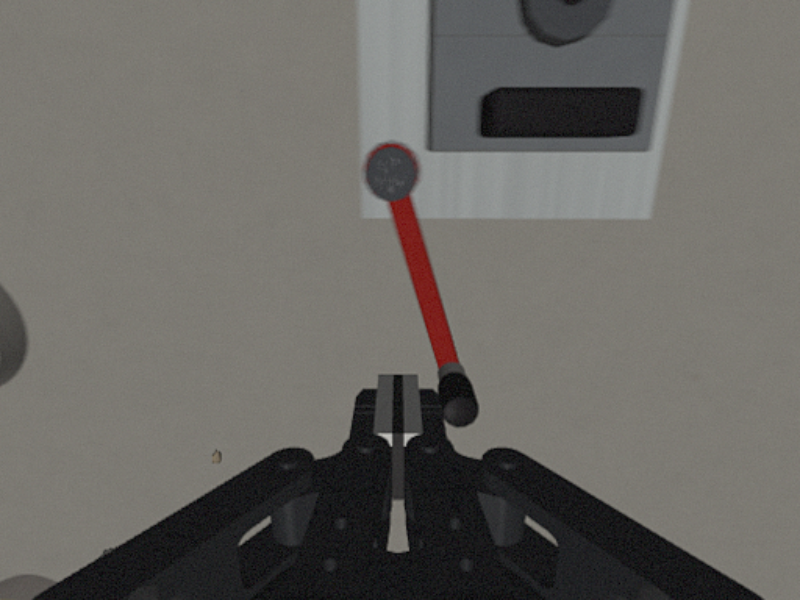

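The bar is following (about 1.3 rad, knob at (459,405)). Continue round to the closed side.

Request:
carry_out([
  [0,0,0,0,0.003,0.025,-1],
  [0,0,0,0,0.008,0.05,-1],
  [0,0,0,0,0.016,0.08,-1],
  [0,0,0,0,0.027,0.108,-1],
  [0,0,0,0,0.041,0.135,-1],
  [0,0,0,0,0.058,0.16,-1],
  [0,0,0,0,0.077,0.184,-1],
  [0,0,0,0,0.098,0.206,-1],
  [0,0,0,0,0.122,0.225,-1],
  [0,0,0,0,0.147,0.242,-1],
])

```text
time_s: 18.93
tcp_pos: [0.6122, -0.1893, 0.0283]
eef_rot: [[-0.003, -0.997, -0.077], [0.004, -0.077, 0.997], [-1.0, 0.002, 0.005]]
ft_force: [0.8, -1.3, -0.0]
gripper_width: -0.0001
```

```bash
python3 - <<'E'
from h import *
d=grab('wrist','w20.png');o=st()
cv2.imwrite('pics/w20b.png',cv2.resize(d['color'],(800,600)))
for p in [(-75,-24.5),(-64,-28),(-62,-28)]: row(fx(*p,28),94.3)
E
```

```text
t 18.9833 tcp [ 611.1 -188.5   28.1] yaw 94.4 tilt [-1.     0.004  0.005] f [ 0.4 -0.2 -0.4] w -0.1 fx [-83.6 -20.9]
row [0.0006, 0.0017, -0.0011, 0.0007, 0.0346, 0.0145] dist mm 9.4 deg 0.4 rows>= 1
row [0.0006, 0.0017, -0.0011, 0.0009, 0.0785, 0.0286] dist mm 20.9 deg 0.4 rows>= 1
row [0.0006, 0.0017, -0.0011, 0.0009, 0.0865, 0.0286] dist mm 22.8 deg 0.4 rows>= 1
```

View pics/w20b.png

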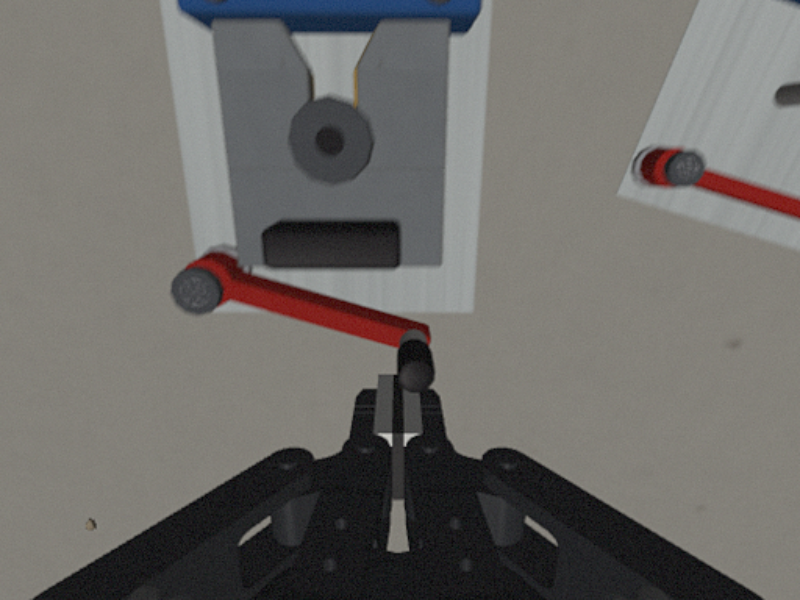

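The bar is nearly shut (about 0.25 rad), with the fingers squarely behind the knob. Push slowly to the stop.

Request:
carry_out([
  [0,0,0,0,0.018,0.006,-1],
  [0,0,0,0,0.035,0.012,-1],
  [0,0,0,0,0.05,0.016,-1],
  [0,0,0,0,0.062,0.018,-1],
  [0,0,0,0,0.072,0.02,-1],
  [0,0,0,0,0.076,0.02,-1],
  [0,0,0,0,0.076,0.02,-1],
])

```text
time_s: 19.57
tcp_pos: [0.5916, -0.185, 0.0282]
eef_rot: [[-0.004, -0.997, -0.077], [0.005, -0.077, 0.997], [-1.0, 0.004, 0.006]]
ft_force: [0.1, 1.0, 0.3]
gripper_width: -0.0003
```

```bash
python3 - <<'E'
from h import *
d=grab('wrist','w21.png');o=st()
cv2.imwrite('pics/w21b.png',cv2.resize(d['color'],(800,600)))
E
```

```text
t 19.6167 tcp [ 591.7 -185.1   28.2] yaw 94.4 tilt [-1.     0.004  0.005] f [ 0.  -0.6  0.1] w 0.0 fx [-64.5 -25.7]
```

View pics/w21b.png

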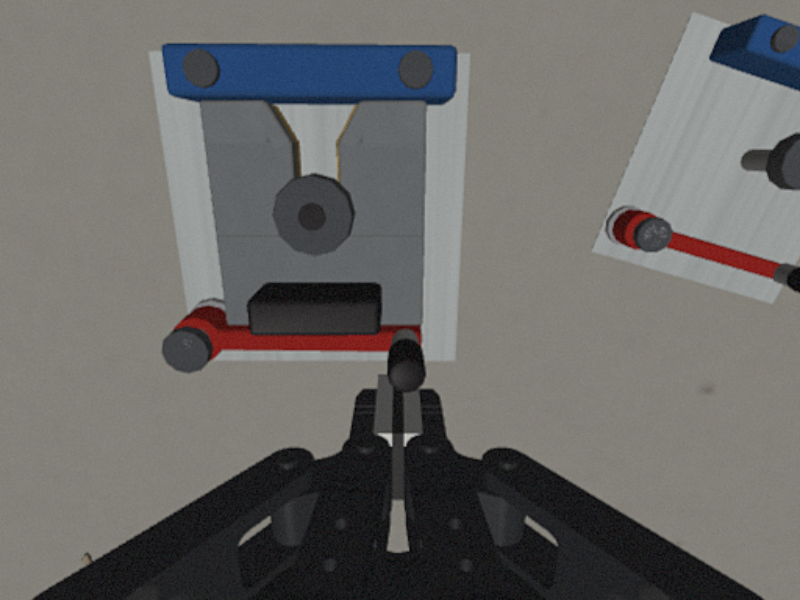

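Essentially shut. A few more small steps to feel the stop.

Request:
carry_out([
  [0,0,0,0,0.004,0,-1],
  [0,0,0,0,0.008,0,-1],
  [0,0,0,0,0.008,0,-1],
])

```text
time_s: 19.87
tcp_pos: [0.5905, -0.1852, 0.0283]
eef_rot: [[-0.002, -0.997, -0.077], [0.005, -0.077, 0.997], [-1.0, 0.002, 0.006]]
ft_force: [5.5, 0.3, -2.0]
gripper_width: 0.0001
```

Request:
carry_out([
  [0,0,0,0,0.004,0,-1],
  [0,0,0,0,0.008,0,-1],
  [0,0,0,0,0.008,0,-1],
])

```text
time_s: 20.12
tcp_pos: [0.5904, -0.1852, 0.0285]
eef_rot: [[0.002, -0.997, -0.078], [0.006, -0.078, 0.997], [-1.0, -0.002, 0.006]]
ft_force: [9.9, 0.5, -5.7]
gripper_width: 0.0002
```

The force rises to 9.9 N with no more travel, so the bar is on its stop. Back away and rise, then check.

Request:
carry_out([
  [0,0,0,0,-0.03,0,-1],
  [0,0,0,0,-0.08,0,-1],
  [0,0,0,-0.1,-0.1,0,-1],
  [0,0,0,-0.22,-0.1,-0.05,-1],
  [0,0,0,-0.35,-0.1,-0.08,-1],
  [0,0,0,-0.4,-0.1,-0.08,-1],
  [0,0,0,-0.4,-0.1,-0.08,-1],
  [0,0,0,-0.4,-0.1,-0.08,-1],
  [0,0,0,-0.4,-0.1,-0.08,-1],
])

```text
time_s: 20.87
tcp_pos: [0.6161, -0.2032, 0.1268]
eef_rot: [[-0.0, -0.997, -0.078], [0.007, -0.078, 0.997], [-1.0, -0.0, 0.007]]
ft_force: [-0.6, 0.2, -0.8]
gripper_width: -0.0001
```

```bash
python3 - <<'E'
from h import *
d=grab('wrist','w22.png');o=st()
cv2.imwrite('pics/w22b.png',cv2.resize(d['color'][:256],(0,0),fx=1.5,fy=1.5))
im=d['color'][30:220,150:370]; cv2.imwrite('pics/w22c.png',cv2.resize(im,None,fx=3.5,fy=3,interpolation=cv2.INTER_CUBIC)[:600])
cv2.imwrite('pics/w22c.png',cv2.resize(im,None,fx=3,fy=3,interpolation=cv2.INTER_CUBIC))
grab('scene','s22.png')
E
```

```text
t 20.9167 tcp [ 615.8 -203.1  126.4] yaw 94.5 tilt [-1.     0.     0.007] f [-0.5  0.   0. ] w 0.2 fx [-87.2  -6. ]
```

View pics/w22c.png

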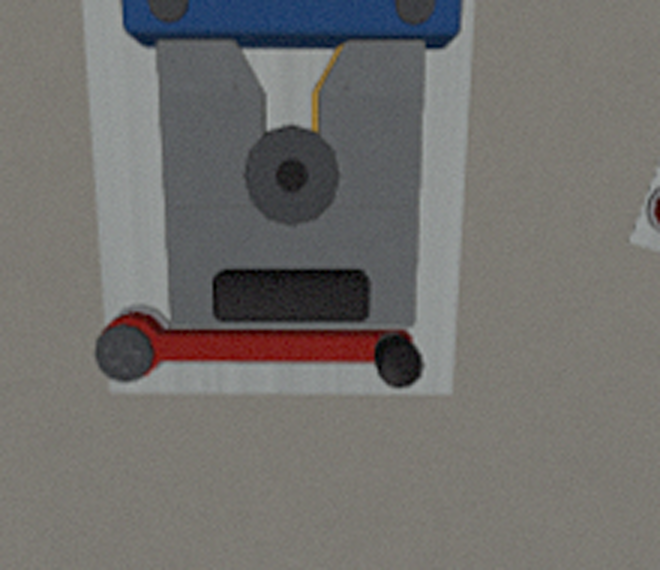

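View pics/s22.png

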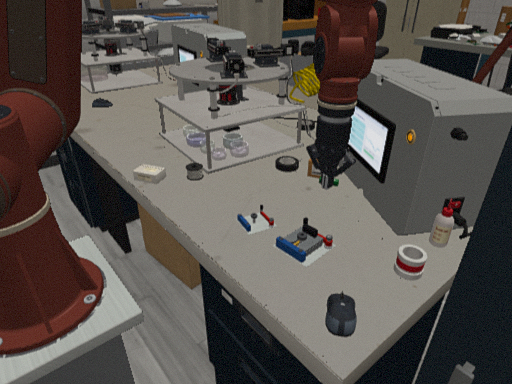

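Top view: the cover is against the backstop, the bar is parallel behind it, and the bystanders look unmoved. One last numeric check.

```bash
python3 - <<'E'
from h import *
d=load('w22.png')
W=lambda u,v,z: tofx(px2w(d,150+(u+.5)/3-.5,30+(v+.5)/3-.5,z)).round(1)
print('cover rear',W(172,327,.022),W(414,325,.022),'head',W(292,176,.035))
print('pivot',W(125,353,.03),'knob',W(399,361,.046),'brass R slot edge front (y=-7?)',W(313,120,.012))
print('bar rear edge',W(155,361,.02),W(378,362,.02))
E
```

```text
cover rear [-39.7  33.2] [-38.9 -34.1] head [-0.2 -0.5]
pivot [-45.5  45.1] knob [-44.6 -27.8] brass R slot edge front (y=-7?) [14.4 -5.9]
bar rear edge [-49.5  38.8] [-49.7 -24.5]
```

```bash
python3 - <<'E'
from h import *
print(robot.hand_in()); st()
E
```

```text
the job is handed in; nothing more can be done
None
the job is handed in; nothing more can be done
```

The shim and the cover are both home round the stud of the larger fixture, and the red bar is shut behind them. I handed the job in at about 21 s; `hand_in` gives no verdict. I carried the shim over and re-gripped it once to centre it. I then pushed it home from behind until it met the backstop at 11 N. I slid the cover in by its rib until the force rose to 6 N, and swung the bar to its stop at 10 N.

Last checks in the fixture's frame, with camera calibration good to about 2 mm:

| Item | Measured | Expected |
|---|---|---|
| Shim rear edge, before the cover went on | -30.7 mm | -32 mm |
| Shim sideways offset | about 1.5 mm | 0 (within the slot's play) |
| Cover rear edge | -39.3 mm | -40 mm |
| Cover sideways offset | within about 0.5 mm | 0 |
| Bar angle, from its rear edge | about 0 rad | 0 rad |

- **Bystanders:** the final scene picture shows no sign that they moved. The gripper was clear of everything at hand-in.
- **Disagreement:** early wrist-camera views differed by 2–4 mm on the fixture's position. I set the pose by comparing shim and stud in the same picture.
- **Not confirmed:** after the cover went on, the shim could only be seen through the slot, so its final x position rests on the earlier check and on the seating forces.

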